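# Put the practice amp's battery pack on its charger

### The job

Take the amplifier's battery pack out of the wooden caddy, lay it down flat on the bare table top and let go of it. Then pick it up again from above and seat it in the charger's pocket, narrow nose in the narrow end, so that it lies flat and fully home on the pocket floor, and let go. Leave the mug, the card box and the remote control where they are.

Things in the scene. Friction and masses are not known exactly. Their poses are not given: they have to be found in the camera images.
- pack: Battery pack: rigid grey block, 78 mm long, 44 wide, 22 thick, about 130 g. Its last 12 mm is a nose only 26 mm wide (centred, same thickness); the tail end is square. It starts standing on its tail, nose up, in a wide compartment of the caddy. Origin: centre of the tail's end face; z along its length to the nose, y along its width, x through its thickness. Either broad face may lie down.
- pack_mid (a point): Middle of the pack: on its centre line, 39 mm from the tail end, 39 mm from the nose tip, 11 mm inside each broad face.
- pack_nose (a point): Centre of the end face of the pack's nose (78 mm from the tail end); the face has two small brass contacts.
- charger: Charger: white plastic cradle fixed to the table, 137 mm long (x -52 to 85), 68 wide. Origin: on the table under the pocket's centre; z up; x points away from the pocket's narrow end, which faces roughly to the robot. Both side walls are cut away down to the pocket floor, out to the edge, from x = -16 to 26 mm, for the fingers. Beyond the pocket (x 52 to 85) is a housing 34 mm high.
- charger_seat (a point): Centre of the pocket floor, 12 mm above the table; a seated pack's middle is 11 mm above it. The walls rise 12 mm from the floor (to 24 mm), so a seated pack stands 10 mm proud. The pocket is the outline of the lying pack with 1.5 mm play all round, no chamfers: 47 mm wide for charger x -28.5 to 40.5, 29 mm wide for x -40.5 to -28.5.
- charger_nose (a point): Point on the pocket floor below the nose's end face of a seated pack, at the narrow end, 39 mm from charger_seat in the charger's -x.
- caddy: Low open wooden caddy fixed to the table, 40 (x) x 158 (y) x 40 mm high, floor 5 mm thick. Origin: centre of its underside. Two wide compartments, inside 28 (x) x 50 (y) mm, centred at y = +48 and -48 mm, hold the pack and the remote control; a narrow one between is empty. The pack stands 43 mm above the rim (the top 12 mm is its nose), its width along the caddy's y.
- remote: Bystander: slim black remote control, 130 x 38 x 16 mm, standing on end in the caddy's other wide compartment. Origin: centre of its lower end.
- mug: Bystander: white mug, 80 mm across and 85 mm high, beyond the work. Origin: centre of its underside.
- cards: Bystander: closed cardboard box of playing cards lying flat, 64 x 92 x 20 mm, near the robot. Between it and the mug, and between caddy and charger, the table is bare (about 0.565 m straight ahead of the robot). Origin: centre of its underside.
There are look-alikes about, which are no part of the job. There is more than one size of the charger; the one meant has the size given above.

How it is judged (in metres and radians):
On the way:
1. the pack lies flat on a broad face on the table top, at rest and let go (height (world z) of each of pack_mid, pack_nose, pack below 0.015 m and contact force between the fingers and pack below 0.1 N and linear speed of pack below 0.02 m/s), for 0.2 s.
At the end, for the whole second after the job is handed in: Pack in the charger pocket, nose in the narrow end: middle and nose tip within 4 mm in plan of their seated places, middle 20 to 25.5 mm above the charger's underside, flat within 0.05 rad, at rest, let go; mug, card box and remote within 30 mm of their starts (horizontal distance between pack_mid and charger_seat below 0.004 m and horizontal distance between pack_nose and charger_nose below 0.004 m and z of pack_mid in the frame of charger between 0.02 and 0.0255 m and angle between the x axis of pack and the z axis of charger, either way round below 0.05 rad and contact force between the fingers and pack below 0.1 N and linear speed of pack below 0.01 m/s and distance of each of mug, cards, remote from where it was at the start of the episode below 0.03 m); the robot touches nothing.
It fails at once if the mug is moved more than 30 mm (distance of mug from where it was at the start of the episode above 0.03 m).
It fails at once if the card box is moved more than 30 mm (distance of cards from where it was at the start of the episode above 0.03 m).
It fails at once if the remote control is moved more than 30 mm (distance of remote from where it was at the start of the episode above 0.03 m).
It also fails if it takes over 61 s, if anything falls off the work surface, if the arm or the gripper's body presses on something with over 40 N, if the wrist force passes 120 N, or if a joint passes its speed limit or range.

### The arm

A 6-joint arm with a two-finger parallel gripper is mounted at the origin on the work surface. World frame = base frame: x ahead of the robot, y to its left, z up, the work surface at z = 0. Lengths are in mm, angles in degrees, forces in N, time in s.
With the tool pointing down it reaches from about 325 to 775 mm from the base axis. Payload 9.3 kg.
Tool frame: the origin (TCP) lies where the fingers leave the gripper's body, on its centre line; the fingertips stand 73 mm ahead of it and the grasp point (between the pads) lies 54 mm ahead of it; z points along the fingers, y is the line along which they close (so a half turn about z gives the same grasp; the last joint's range is limited). The gripper opens to 85 mm and grips with 20 to 120 N. Pads are 22 mm wide; open, the fingers measure 114 mm over their backs; the gripper's body (76 mm by 85 mm) begins 54 mm behind the grasp point. The pads swing forward as they close: fully open they stand 13 mm farther back than shut.
Start: joints at [55.084, 14.817, 1.232, 76.415, 0, 81.257], TCP at [242.594, 493.604, 303.879] pointing down, gripper open.
Joint ranges: [-174.27, 174.27], [-52.1, 104.24], [-59.71, 78.15], [-110.17, 111.67], [-87.03, 83.33], [-180, 180]. Speed limits (degrees/s): [127.2, 127.2, 159.86, 180, 180, 180].

### API

Orientations are given as a 3x3 rotation matrix whose columns are the frame's x, y, z axes.
In Python, from workcell import ctrl gives the robot as it stands. The module is installed in compiled form; this text tells all that it offers.
- The arm moves only by the tool move_arm, never from a script. Its arguments are lists of equal length, an entry for each row: "linear": the shift along the tool's x, y, z in mm, a list of three; "dr": the turn, a rotation vector about the tool's x, y, z in rad, a list of three; "gripper": the finger opening in mm, from 0 to 85.4. In form: {"linear": [[x, y, z], ...], "dr": [[ax, ay, az], ...], "gripper": [gripper, ...]}. A call has exactly 5 rows; each row shifts and turns the commanded pose from where the row before left it, along the tool's axes as they then stand; what a row does not reach is not made up. A row lasts 1/12 s, in which the tool goes at most 41.7 mm and 7.16 degrees, less where a joint would pass 70% of its speed; a pose out of reach is approached as far as the arm can. A call is refused whole if a number of a shift passes 41.7 or a number of a turn 0.125, either way. A call with a gripper value outside its range is refused whole. The fingers move at their own pace and stop on an object; "force" is the grip in N (left out, the last holds). Time passes only in rows, so rows that do not move let the fingers close, or fill a call up. It gives the time, the measured TCP pose, the force, the opening and the grip force at its end, in the units of the state.
- ctrl.read_state(): the state, without advancing time (a new reading comes with each control period).
- ctrl.get_image(name): name is "scene" or "top" or "wrist"; returns the picture (480x640x3 uint8, red, green, blue); there is no depth.
- ctrl.get_calibration(name): a dict with "fx", "fy", "cx", "cy" (pixels), "k1" (the pictures are not rectified: a ray, as slopes to the right and down, at radius r is drawn at 1 + k1 r^2 times it, then the intrinsics apply), "rvec" (rotation vector, rad) and "tvec" (3), from world to camera coordinates, as OpenCV has them. Camera axes: x right, y down, z forward; pixel columns grow to the right and rows downward; lengths in mm; the calibration is good to about 2 mm. A picture is of the moment at which its call begins: read the wrist's pose just before it. get_calibration takes no time and is no camera call; for the wrist camera it gives the pose at the moment of the call.
- ctrl.sign_off(): hands the job in; it is judged then, once.
The state is a dict: "clock": time; "q": joint angles; "qd": joint speeds; "tau": joint torques, N m; "position": TCP position; "tool_rot": TCP orientation; "force": force on the tool from outside, world axes, zero at the start; "moment": the same for the moment, N m; "finger_gap": finger opening in mm; "gripper_force": force on a finger pad.
Only numpy, scipy, OpenCV 4.12 (cv2) and the standard library are available. Lean on these libraries where they do the work, as an engineer would, in place of code of your own. Each camera call takes 0.05 s, during which the arm holds its last target. There are 200 camera calls.

## Working session

There is one attempt and no reset: what is moved stays moved. The work goes in short steps, Python scripts to look and compute and a tool call to move; the robot and the scene stay as the last step left them, time stands still between calls to the robot, and variables do not carry over. Pictures are saved under pics/ and viewed, at most 10 in all, crops included, and the job is handed in when it is done.

Besides the shell and the picture viewer there is one more tool, called after "Emit:" as name(argument=value, ...), one argument or row to a line, values as JSON. move_arm: Moves the arm, as the interface text tells. Its arguments: {"type":"object","properties":{"linear":{"type":"array","items":{"type":"array","items":{"type":"number"}}},"dr":{"type":"array","items":{"type":"array","items":{"type":"number"}}},"gripper":{"type":"array","items":{"type":"number"}},"force":{"type":"number"}},"required":["linear","dr","gripper"]}

```bash
mkdir -p pics
cat > h.py <<'E'
import numpy as np, cv2
from workcell import ctrl
def save(n,img): cv2.imwrite(f'pics/{n}.png',cv2.cvtColor(img,cv2.COLOR_RGB2BGR))
def ray(c,u,v):
    xd=np.array([(u-c['cx'])/c['fx'],(v-c['cy'])/c['fy']]);x=xd.copy()
    for _ in range(20): x=xd/(1+c['k1']*(x@x))
    R=cv2.Rodrigues(np.array(c['rvec'],float))[0];t=np.array(c['tvec'],float).ravel()
    return -R.T@t, R.T@np.array([x[0],x[1],1])
def onz(c,u,v,z):
    o,d=ray(c,u,v);return o+d*(z-o[2])/d[2]
def proj(c,P):
    R=cv2.Rodrigues(np.array(c['rvec'],float))[0];p=R@np.array(P,float)+np.array(c['tvec'],float).ravel()
    x=p[:2]/p[2];x=x*(1+c['k1']*(x@x));return np.array([c['fx']*x[0]+c['cx'],c['fy']*x[1]+c['cy']])
E
python3 - <<'E'
from h import *
s=ctrl.read_state();print(s['clock'],s['position'],s['tool_rot'],s['finger_gap'])
for n in('top','scene'):
    im=ctrl.get_image(n);np.save(n,im);save(n+'0',im);c=ctrl.get_calibration(n);print(n,c,ray(c,320,240)[0])
E
```

```text
0.0 [242.45687824 493.44848731 303.24618457] [[-8.97472713e-01  4.41069190e-01 -8.35935187e-04]
 [ 4.41069910e-01  8.97472038e-01 -1.12917208e-03]
 [ 2.52185440e-04 -1.38210699e-03 -9.99999013e-01]] 85.15975548900526
top {'fx': 495.69585351020214, 'fy': 495.69585351020214, 'cx': 321.5232698504223, 'cy': 237.58081854148068, 'k1': -0.054602126069139875, 'rvec': array([ 2.11383268, -2.15365793,  0.17367727]), 'tvec': array([ -10.77666038,  481.29645548, 1203.16076051])} [ 276.42234059  -21.4512368  1265.89445222]
scene {'fx': 504.14963299044064, 'fy': 504.14963299044064, 'cx': 323.33409402798236, 'cy': 235.82202172476636, 'k1': -0.05535101082201669, 'rvec': array([ 2.00812839,  1.6394684 , -0.55599824]), 'tvec': array([ -82.98417567, -341.29496284, 1507.10334589])} [1172.90875016 -143.75410808  999.1741292 ]
```

View pics/top0.png

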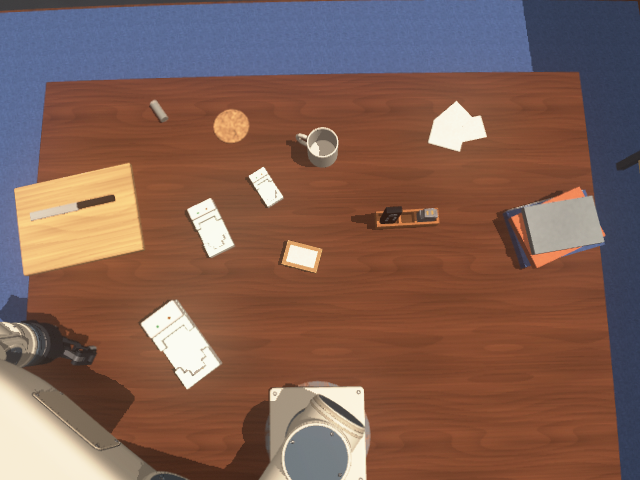

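View pics/scene0.png

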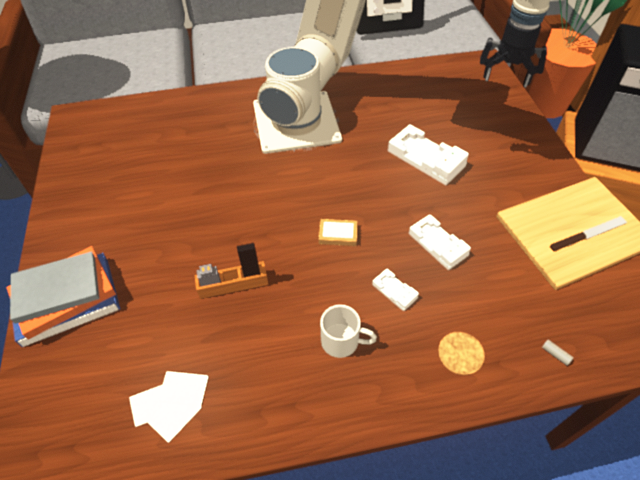

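The top view shows three chargers, small (265,187), middle (210,228) and large (180,343). The caddy is at (408,217), with the grey pack at (430,214) and the black remote at (392,214). Grey look-alikes are the rod at (158,110) and the book at (565,225). Next I measure sizes and take a close crop of the choice.

Run:
```python
from h import *
c=ctrl.get_calibration('top');im=np.load('top.npy');cs=ctrl.get_calibration('scene')
hsv=cv2.cvtColor(im,cv2.COLOR_RGB2HSV)
w=((hsv[...,1]<60)&(hsv[...,2]>170)).astype(np.uint8)
n,l,st,ce=cv2.connectedComponentsWithStats(w)
for i in range(1,n):
    if st[i,4]>400 and st[i,4]<20000:
        r=cv2.minAreaRect(np.argwhere(l==i)[:,::-1].astype(np.float32));b=cv2.boxPoints(r)
        P=np.array([onz(c,*p,26)[:2] for p in b]);print(ce[i].round(),[np.linalg.norm(P[k]-P[k-1]).round() for k in(1,2)],P.mean(0).round(1),P.round().tolist())
o=((hsv[...,0]<20)&(hsv[...,1]>150)&(hsv[...,2]>140)).astype(np.uint8);
n,l,st,ce=cv2.connectedComponentsWithStats(o)
for i in range(1,n):
    if st[i,4]>60: print('orange',ce[i].round(),st[i])
for p in[(430,214),(392,214),(322,147),(302,256)]: print(p,onz(c,*p,40).round())
a=cv2.resize(im[190:240,360:460],None,fx=8,fy=8,interpolation=cv2.INTER_CUBIC)[:,:800]
b=cv2.resize(im[160:270,180:290],None,fx=4,fy=4)
sc=np.load('scene.npy');d=cv2.resize(sc[235:305,185:275],None,fx=4,fy=4)[:,:360]
save('crop',np.vstack([cv2.resize(a,(800,400))[:300],np.hstack([b[:280,:440],d])[:280]]) if 0 else np.hstack([cv2.resize(a,(400,200)),]) if 0 else np.vstack([cv2.resize(a,(640,320)),np.hstack([cv2.resize(b,(280,280)),cv2.resize(d,(360,280))])]))
```

```text
[456. 128.] [np.float64(162.0), np.float64(123.0)] [ 772.5 -374.5] [[791.0, -279.0], [866.0, -423.0], [752.0, -469.0], [680.0, -327.0]]
[265. 187.] [np.float64(48.0), np.float64(100.0)] [619.8 123.4] [[649.0, 170.0], [675.0, 130.0], [590.0, 77.0], [565.0, 117.0]]
[563. 225.] [np.float64(194.0), np.float64(126.0)] [ 507.7 -645. ] [[555.0, -545.0], [585.0, -736.0], [459.0, -744.0], [431.0, -555.0]]
[210. 227.] [np.float64(71.0), np.float64(141.0)] [517.3 264.5] [[565.0, 328.0], [596.0, 263.0], [469.0, 202.0], [439.0, 265.0]]
[301. 256.] [np.float64(43.0), np.float64(72.0)] [437.7  31.9] [[426.0, 72.0], [468.0, 61.0], [449.0, -8.0], [407.0, 3.0]]
[181. 343.] [np.float64(108.0), np.float64(205.0)] [227.  333.4] [[278.0, 439.0], [340.0, 351.0], [175.0, 229.0], [115.0, 316.0]]
[ 40. 445.] [np.float64(252.0), np.float64(316.0)] [ 27.9 627. ] [[-99.0, 775.0], [153.0, 790.0], [152.0, 475.0], [-95.0, 467.0]]
[345. 399.] [np.float64(75.0), np.float64(169.0)] [ 98.5 -63.6] [[113.0, 28.0], [175.0, -13.0], [84.0, -156.0], [22.0, -113.0]]
[334. 449.] [np.float64(237.0), np.float64(167.0)] [-14.5   
[... 595 characters left out ...]
  9 181]
orange [156. 242.] [145 241  25   4  73]
orange [548. 257.] [530 248  48  20 359]
orange [105. 264.] [ 69 259  63  12 373]
orange [148. 265.] [132 259  42  14 173]
orange [534. 324.] [464 322 130   6 352]
orange [360. 328.] [298 326 114   6 296]
orange [456. 329.] [434 327  42   4  93]
orange [282. 332.] [251 331  54   4  97]
orange [501. 347.] [485 344  34   7 162]
orange [329. 350.] [313 348  37   7 147]
orange [389. 424.] [373 423  35   3  64]
orange [566. 430.] [558 427  16   7  68]
orange [457. 433.] [446 431  23   6  86]
orange [392. 436.] [382 432  17   8  84]
(430, 214) [ 536. -295.   40.]
(392, 214) [ 538. -199.   40.]
(322, 147) [719. -25.  40.]
(302, 256) [435.  30.  40.]
```

View pics/crop.png

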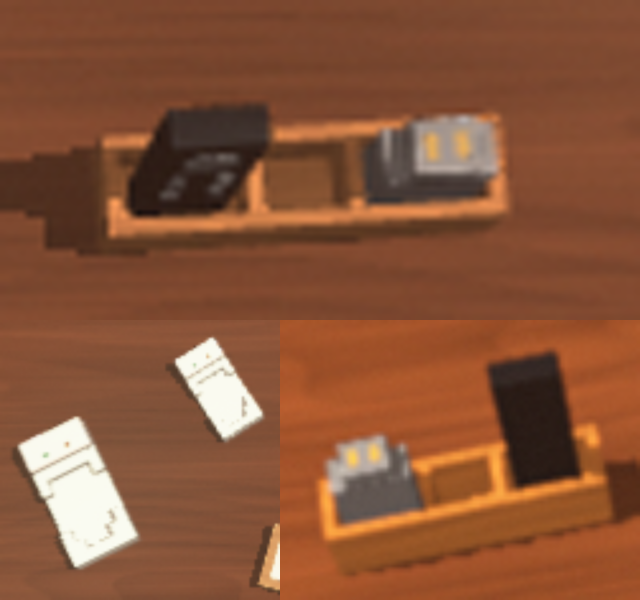

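The crop shows the pack nose-up with two brass contacts (top view about (431,213)) and the dark remote beside it. The middle charger measures about 137x68, so it is the one. Next, the pack pose and the wrist camera geometry.

```bash
cat >> h.py <<'E'
from scipy.spatial.transform import Rotation as Ro
def rows(Rt,pt,N,R0=None,p0=None):
    s=ctrl.read_state()
    R0=np.array(s['tool_rot']) if R0 is None else R0; p0=np.array(s['position']) if p0 is None else p0
    r=Ro.from_matrix(R0.T@Rt).as_rotvec()/N; t=R0.T@(np.array(pt)-p0)
    Rr=Ro.from_rotvec(r).as_matrix();M=sum(np.linalg.matrix_power(Rr,k) for k in range(N))
    a=np.linalg.solve(M,t);print('N',N,'lin',a.round(1).tolist(),'dr',r.round(4).tolist());return a,r
def tool(yaw_y,tilt,sgn=1):
    """fingers close along yaw_y(deg); tilt deg: tool z leans to direction yaw_y-90*sgn... returns R with z down tilted toward heading h=yaw_y-90"""
    y=np.array([np.cos(np.radians(yaw_y)),np.sin(np.radians(yaw_y)),0]);h=np.array([y[1],-y[0],0])
    t=np.radians(tilt);z=np.array([0,0,-1])*np.cos(t)+h*np.sin(t)
    return np.array([np.cross(y,z),y,z]).T
E
python3 - <<'E'
from h import *
s=ctrl.read_state();R=np.array(s['tool_rot']);p=np.array(s['position'])
cw=ctrl.get_calibration('wrist');o,d=ray(cw,cw['cx'],cw['cy']);print('cam in tool',(R.T@(o-p)).round(1),'axis',(R.T@d).round(3),cw['fx'],cw['cx'],cw['cy']); print('img right in tool',(R.T@(ray(cw,cw['cx']+500,cw['cy'])[1]-d)).round(2))
for n in('top','scene'):
    im=np.load(n+'.npy');c=ctrl.get_calibration(n);h=cv2.cvtColor(im,cv2.COLOR_RGB2HSV).astype(int)
    x0,x1,y0,y1=(415,442,203,226) if n=='top' else(190,225,255,285)
    m=np.zeros(h.shape[:2],bool);m[y0:y1,x0:x1]=True
    b=m&(h[...,0]>17)&(h[...,0]<30)&(h[...,1]>70)&(h[...,2]>150)
    q=np.argwhere(b)[:,::-1];print(n,len(q),q.mean(0),onz(c,*q.mean(0),83).round(1))
    ctr,_=cv2.kmeans(q.astype(np.float32),2,None,(3,20,.1),5,0)[1:],0
    C=[onz(c,*k,83)[:2] for k in ctr[-1]];print(np.round(C,1).tolist(),np.degrees(np.arctan2(*(C[0]-C[1])[::-1])).round(1))
# caddy ends, rim z=40 top view: far edge line
im=np.load('top.npy');c=ctrl.get_calibration('top');h=cv2.cvtColor(im,cv2.COLOR_RGB2HSV).astype(int)
m=np.zeros(h.shape[:2],np.uint8);m[200:235,370:445]=1
o=(m>0)&(h[...,0]<20)&(h[...,1]>150)&(h[...,2]>140)
r=cv2.minAreaRect(np.argwhere(o)[:,::-1].astype(np.float32));print(r);print([onz(c,*k,40)[:2].round(1).tolist() for k in cv2.boxPoints(r)], onz(c,*r[0],40))
E
```

```text
cam in tool [ 75.3  -0.7 -71.8] axis [-0.299 -0.     0.954] 368.8512283976846 318.87911429934104 235.45776349996152
img right in tool [0.   1.57 0.  ]
top 4 [429.5 212.5] [ 530.9 -284.8   83. ]
[[531.0, -278.7], [530.8, -291.0]] 89.0
scene 20 [205.5  268.15] [ 530.8 -283.7   83. ]
[[530.5, -278.5], [531.2, -290.2]] 93.1
((410.23797607421875, 216.54481506347656), (16.031112670898438, 67.82394409179688), 86.633544921875)
[[547.8, -158.7], [555.0, -331.3], [513.5, -331.2], [506.5, -159.5]] [ 530.61768716 -244.96039897   40.        ]
```

Run:
```python
from h import *
R=tool(91.5,-30);G=np.array([531,-284,60.]);z=R[:,2]
print(G-58*z,G-158*z); rows(R,G-158*z,30)
```

```text
[ 559.99006242 -283.2408685   110.22947342] [ 609.97292867 -281.93202108  196.8320138 ]
N 30 lin [-18.5, -22.5, -0.6] dr [0.0042, 0.0171, -0.0157]
```

Emit:
move_arm(
  linear=[
    [-18.5,-22.5,-0.6],
    [-18.5,-22.5,-0.6],
    [-18.5,-22.5,-0.6],
    [-18.5,-22.5,-0.6],
    [-18.5,-22.5,-0.6],
  ],
  dr=[
    [0.0042,0.0171,-0.0157],
    [0.0042,0.0171,-0.0157],
    [0.0042,0.0171,-0.0157],
    [0.0042,0.0171,-0.0157],
    [0.0042,0.0171,-0.0157],
  ],
  gripper=[64,64,64,64,64],
  force=40,
)

```text
clock: 0.52
position: [280.3, 351.7, 304.3]
tool_rot: [[-0.926, 0.367, -0.088], [0.367, 0.93, 0.015], [0.087, -0.018, -0.996]]
force: [1.1, -0.1, -0.2]
finger_gap: 64.1
gripper_force: 0.0
```

Emit:
move_arm(
  linear=[
    [-18.5,-22.5,-0.6],
    [-18.5,-22.5,-0.6],
    [-18.5,-22.5,-0.6],
    [-18.5,-22.5,-0.6],
    [-18.5,-22.5,-0.6],
  ],
  dr=[
    [0.0042,0.0171,-0.0157],
    [0.0042,0.0171,-0.0157],
    [0.0042,0.0171,-0.0157],
    [0.0042,0.0171,-0.0157],
    [0.0042,0.0171,-0.0157],
  ],
  gripper=[64,64,64,64,64],
)

```text
clock: 0.93
position: [329.0, 214.4, 298.8]
tool_rot: [[-0.941, 0.292, -0.174], [0.292, 0.956, 0.024], [0.174, -0.028, -0.984]]
force: [1.5, 0.6, 0.3]
finger_gap: 64.0
gripper_force: 0.0
```

Emit:
move_arm(
  linear=[
    [-18.5,-22.5,-0.6],
    [-18.5,-22.5,-0.6],
    [-18.5,-22.5,-0.6],
    [-18.5,-22.5,-0.6],
    [-18.5,-22.5,-0.6],
  ],
  dr=[
    [0.0042,0.0171,-0.0157],
    [0.0042,0.0171,-0.0157],
    [0.0042,0.0171,-0.0157],
    [0.0042,0.0171,-0.0157],
    [0.0042,0.0171,-0.0157],
  ],
  gripper=[64,64,64,64,64],
)

```text
clock: 1.35
position: [387.6, 81.5, 285.9]
tool_rot: [[-0.942, 0.213, -0.26], [0.214, 0.976, 0.026], [0.26, -0.032, -0.965]]
force: [0.3, -0.2, 0.2]
finger_gap: 64.0
gripper_force: 0.0
```

Emit:
move_arm(
  linear=[
    [-18.5,-22.5,-0.6],
    [-18.5,-22.5,-0.6],
    [-18.5,-22.5,-0.6],
    [-18.5,-22.5,-0.6],
    [-18.5,-22.5,-0.6],
  ],
  dr=[
    [0.0042,0.0171,-0.0157],
    [0.0042,0.0171,-0.0157],
    [0.0042,0.0171,-0.0157],
    [0.0042,0.0171,-0.0157],
    [0.0042,0.0171,-0.0157],
  ],
  gripper=[64,64,64,64,64],
)

```text
clock: 1.77
position: [454.9, -46.0, 265.0]
tool_rot: [[-0.929, 0.134, -0.344], [0.135, 0.991, 0.02], [0.344, -0.028, -0.939]]
force: [-0.5, 0.7, 0.7]
finger_gap: 64.1
gripper_force: 0.0
```

Run:
```python
from h import *
s=ctrl.read_state();print(s['clock'],s['q'],s['position'])
R=tool(91.5,-30);G=np.array([531,-284,60.]);z=R[:,2]
rows(R,G-158*z,10)
```

```text
1.7667 [-14.43238506  17.86862756  -3.05859741  88.88655893  -3.81131164
  -5.80172979] [454.93686949 -46.00214438 264.97281458]
N 10 lin [-18.4, -22.5, -0.5] dr [0.0043, 0.017, -0.0157]
```

Tracking is good, so I finish the approach, then check with the wrist camera.

Emit:
move_arm(
  linear=[
    [-18.4,-22.5,-0.5],
    [-18.4,-22.5,-0.5],
    [-18.4,-22.5,-0.5],
    [-18.4,-22.5,-0.5],
    [-18.4,-22.5,-0.5],
  ],
  dr=[
    [0.0043,0.017,-0.0157],
    [0.0043,0.017,-0.0157],
    [0.0043,0.017,-0.0157],
    [0.0043,0.017,-0.0157],
    [0.0043,0.017,-0.0157],
  ],
  gripper=[64,64,64,64,64],
)

```text
clock: 2.18
position: [529.2, -167.3, 235.3]
tool_rot: [[-0.904, 0.053, -0.424], [0.056, 0.998, 0.007], [0.424, -0.018, -0.906]]
force: [1.3, 0.3, 0.1]
finger_gap: 63.7
gripper_force: 0.0
```

Emit:
move_arm(
  linear=[
    [-18.4,-22.5,-0.5],
    [-18.4,-22.5,-0.5],
    [-18.4,-22.5,-0.5],
    [-18.4,-22.5,-0.5],
    [-18.4,-22.5,-0.5],
  ],
  dr=[
    [0.0043,0.017,-0.0157],
    [0.0043,0.017,-0.0157],
    [0.0043,0.017,-0.0157],
    [0.0043,0.017,-0.0157],
    [0.0043,0.017,-0.0157],
  ],
  gripper=[64,64,64,64,64],
)

```text
clock: 2.6
position: [609.8, -281.9, 196.9]
tool_rot: [[-0.866, -0.026, -0.5], [-0.023, 1.0, -0.013], [0.5, -0.0, -0.866]]
force: [-0.3, 0.5, 1.1]
finger_gap: 64.0
gripper_force: 0.0
```

Run:
```python
from h import *
s=ctrl.read_state();print(s['clock'],s['q'],s['position'])
c=ctrl.get_calibration('wrist');im=ctrl.get_image('wrist');save('w1',im);np.save('w1',im)
R=tool(91.5,-30);G=np.array([531,-284,60.]);z=R[:,2]
rows(R,G-58*z,5)
h=cv2.cvtColor(im,cv2.COLOR_RGB2HSV).astype(int)
print('expected brass px',proj(c,[531,-284,83]))
b=(h[...,0]>17)&(h[...,0]<30)&(h[...,1]>70)&(h[...,2]>150)
n,l,st,ce=cv2.connectedComponentsWithStats(b.astype(np.uint8))
for i in range(1,n):
    if st[i,4]>30: print(ce[i].round(1),st[i,4],onz(c,*ce[i],83).round(1))
```

```text
2.6 [-27.36405738  45.80065629  33.64494157 104.65932369 -13.98449567
 -25.51404283] [ 609.81718793 -281.91587271  196.92601383]
N 5 lin [0.6, 0.7, 19.3] dr [0.0002, -0.0009, 0.0]
expected brass px [321.10662751 235.11950179]
[638.1 159.5] 103 [474.2 -76.8  83. ]
[  5.4 200.2] 813 [ 513.7 -486.1   83. ]
[374.8 258.2] 3491 [ 544. -252.   83.]
[328.5 238.9] 103 [ 533.2 -279.6   83. ]
[308.2 239.3] 106 [ 533.8 -291.6   83. ]
```

View pics/w1.png

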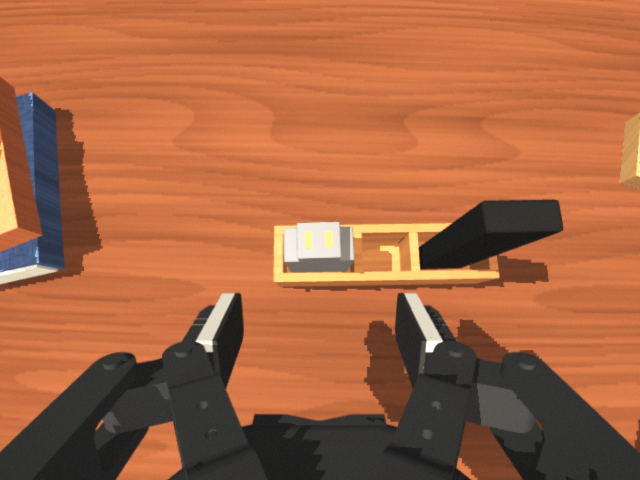

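The wrist view shows the pack's brass contacts at (318,239) between the fingers; the remote leans away to the right. I go in along the tool axis.

Run:
```python
from h import *
R=tool(91.5,-30);G=np.array([532.5,-285,60.]);z=R[:,2]
rows(R,G-58*z,10)
```

```text
N 10 lin [0.2, 0.2, 9.6] dr [0.0001, -0.0004, 0.0]
```

Emit:
move_arm(
  linear=[
    [0.2,0.2,9.6],
    [0.2,0.2,9.6],
    [0.2,0.2,9.6],
    [0.2,0.2,9.6],
    [0.2,0.2,9.6],
  ],
  dr=[
    [0,0,0],
    [0,0,0],
    [0,0,0],
    [0,0,0],
    [0,0,0],
  ],
  gripper=[64,64,64,64,64],
)

```text
clock: 3.07
position: [584.2, -280.3, 155.7]
tool_rot: [[-0.866, -0.026, -0.499], [-0.022, 1.0, -0.013], [0.5, -0.0, -0.866]]
force: [0.7, 0.1, 0.6]
finger_gap: 64.0
gripper_force: 0.0
```

Emit:
move_arm(
  linear=[
    [0.2,0.2,9.6],
    [0.2,0.2,9.6],
    [0.2,0.2,9.6],
    [0.2,0.2,9.6],
    [0.2,0.2,9.6],
  ],
  dr=[
    [0,0,0],
    [0,0,0],
    [0,0,0],
    [0,0,0],
    [0,0,0],
  ],
  gripper=[64,64,64,64,64],
)

```text
clock: 3.48
position: [559.3, -279.9, 114.7]
tool_rot: [[-0.866, -0.026, -0.499], [-0.022, 1.0, -0.013], [0.499, -0.0, -0.866]]
force: [-0.4, 1.0, 0.2]
finger_gap: 64.1
gripper_force: 0.0
```

Run:
```python
from h import *
s=ctrl.read_state();print(s['clock'],s['q'],s['position'])
c=ctrl.get_calibration('wrist');im=ctrl.get_image('wrist');save('w2',im)
```

```text
3.4833 [-29.07521649  42.99057112  15.62911793  89.03077594 -14.72391568
 -27.0713915 ] [ 559.28821458 -279.91354557  114.73028123]
```

View pics/w2.png

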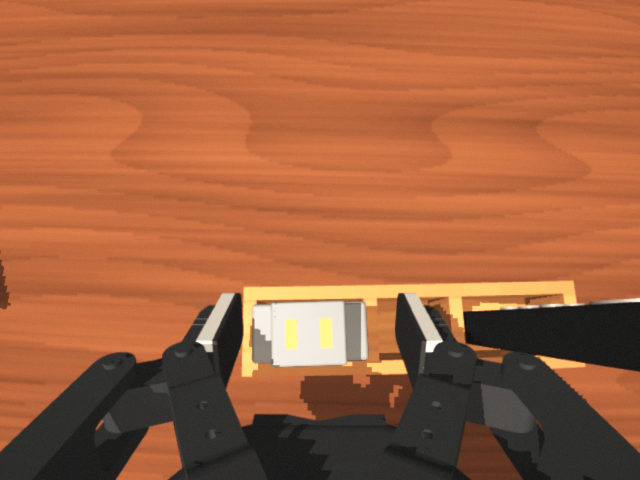

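The pack's centre is at (310,333) and the finger midline at x=320, so the tool is about 4.5 mm off in y. I correct that, finish going in, and close.

Run:
```python
from h import *
s=ctrl.read_state();print(s['clock'],s['position'])
R=tool(91.5,-30);G=np.array([532.5,-285,60.]);z=R[:,2]
rows(R,G-58*z,3)
```

```text
3.5333 [ 558.30766838 -279.77873703  113.27336301]
N 3 lin [-1.4, -1.5, 0.4] dr [0.0003, -0.0004, -0.0001]
```

Emit:
move_arm(
  linear=[
    [-1.4,-1.5,0.4],
    [-1.4,-1.5,0.4],
    [-1.4,-1.5,0.4],
    [0,0,0],
    [0,0,0],
  ],
  dr=[
    [0,0,0],
    [0,0,0],
    [0,0,0],
    [0,0,0],
    [0,0,0],
  ],
  gripper=[64,64,64,60,50],
)

```text
clock: 3.95
position: [563.1, -284.7, 112.5]
tool_rot: [[-0.867, -0.026, -0.498], [-0.022, 1.0, -0.014], [0.499, -0.001, -0.867]]
force: [-0.1, 0.8, -0.1]
finger_gap: 50.8
gripper_force: 0.0
```

Emit:
move_arm(
  linear=[
    [0,0,0],
    [0,0,0],
    [0,0,0],
    [0,0,0],
    [0,0,0],
  ],
  dr=[
    [0,0,0],
    [0,0,0],
    [0,0,0],
    [0,0,0],
    [0,0,0],
  ],
  gripper=[35,35,35,35,35],
)

```text
clock: 4.37
position: [563.0, -284.5, 112.7]
tool_rot: [[-0.867, -0.026, -0.498], [-0.022, 1.0, -0.014], [0.498, -0.001, -0.867]]
force: [1.8, 0.7, 2.7]
finger_gap: 43.2
gripper_force: 40.8
```

Run:
```python
from h import *
s=ctrl.read_state();print(s['clock'],s['position'],s['finger_gap'],s['gripper_force'],s['force'])
im=ctrl.get_image('wrist');save('w3',im)
```

```text
4.3667 [ 562.96082326 -284.46106045  112.74091136] 43.234870074555715 40.847899317741394 [1.84208836 0.71210067 2.7013417 ]
```

View pics/w3.png

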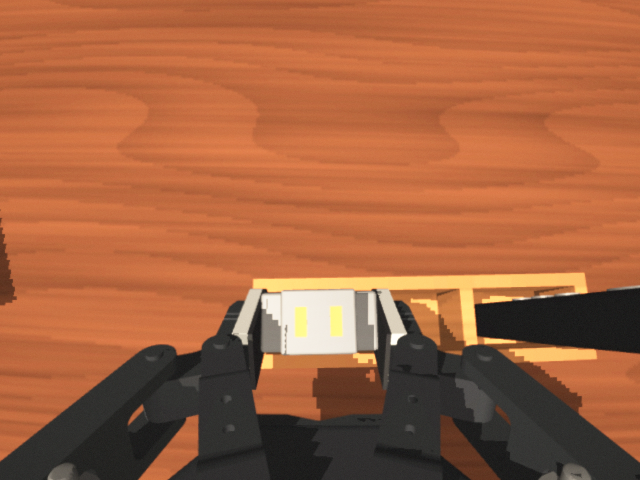

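Gripped (43.2 mm, 41 N). I lift clear, then carry it while tilting.

Emit:
move_arm(
  linear=[
    [6,0,-10.4],
    [6,0,-10.4],
    [6,0,-10.4],
    [6,0,-10.4],
    [6,0,-10.4],
  ],
  dr=[
    [0,0,0],
    [0,0,0],
    [0,0,0],
    [0,0,0],
    [0,0,0],
  ],
  gripper=[35,35,35,35,35],
)

```text
clock: 4.83
position: [562.8, -284.5, 174.3]
tool_rot: [[-0.867, -0.026, -0.498], [-0.022, 1.0, -0.014], [0.498, -0.001, -0.867]]
force: [-0.3, 0.3, -1.1]
finger_gap: 43.5
gripper_force: 40.8
```

Run:
```python
from h import *
s=ctrl.read_state();print(s['clock'],s['position'],s['q'],s['finger_gap'])
R=tool(90,45);G=np.array([590,0,90.])
a,r=rows(R,G-61*R[:,2],25)
Rc=np.array(s['tool_rot']);p=np.array(s['position'])
for k in range(25):
    p=p+Rc@a;Rc=Rc@Ro.from_rotvec(r).as_matrix()
    if k%4==0: print((p+61*Rc[:,2]).round(),p.round())
```

```text
4.8333 [ 562.79292929 -284.52087929  174.27055177] [-29.25863667  41.32762476  21.33647293  96.26316169 -14.80567676
 -27.23414492] 43.50650454144349
N 25 lin [0.7, 11.4, 1.7] dr [0.0001, -0.0523, 0.0011]
[ 533. -274.  119.] [ 561. -273.  173.]
[ 539. -228.  109.] [ 555. -228.  168.]
[ 547. -183.  101.] [ 550. -182.  162.]
[ 556. -137.   95.] [ 547. -137.  155.]
[567. -91.  91.] [545. -91. 148.]
[578. -46.  89.] [545. -46. 140.]
[590.   0.  90.] [547.   0. 133.]
```

The straight path would sweep the remote, so I rise and tilt first, then cross above it.

Run:
```python
from h import *
s=ctrl.read_state();Rc=np.array(s['tool_rot']);p=np.array(s['position'])
for R,G,N in((tool(91.5,10),np.array([535,-287,225.]),10),(tool(90,45),np.array([590,-10,200.]),15),(tool(90,45),np.array([590,-10,40.]),10)):
    pt=G-61*R[:,2];a,r=rows(R,pt,N,Rc,p)
    for k in range(N):
        p=p+Rc@a;Rc=Rc@Ro.from_rotvec(r).as_matrix()
        if k%4==0: print((p+61*Rc[:,2]).round(),p.round())
    Rc,p=R,pt
```

```text
N 10 lin [6.2, -0.2, -10.2] dr [-0.0001, -0.0696, -0.0001]
[ 536. -285.  131.] [ 563. -285.  186.]
[ 543. -286.  173.] [ 553. -286.  233.]
[ 538. -287.  215.] [ 532. -287.  276.]
N 15 lin [-0.3, 18.5, 3.3] dr [0.0008, -0.0407, 0.0016]
[ 538. -268.  222.] [ 525. -269.  282.]
[ 551. -195.  213.] [ 528. -195.  269.]
[ 565. -121.  206.] [ 534. -121.  258.]
[582. -47. 201.] [542. -47. 248.]
N 10 lin [11.3, 0.0, 11.3] dr [0.0, 0.0, 0.0]
[590. -10. 184.] [547. -10. 227.]
[590. -10. 120.] [547. -10. 163.]
[590. -10.  56.] [547. -10.  99.]
```

Emit:
move_arm(
  linear=[
    [6.2,-0.2,-10.2],
    [6.2,-0.2,-10.2],
    [6.2,-0.2,-10.2],
    [6.2,-0.2,-10.2],
    [6.2,-0.2,-10.2],
  ],
  dr=[
    [0,-0.07,0],
    [0,-0.07,0],
    [0,-0.07,0],
    [0,-0.07,0],
    [0,-0.07,0],
  ],
  gripper=[35,35,35,35,35],
)

```text
clock: 5.25
position: [553.1, -285.6, 232.9]
tool_rot: [[-0.986, -0.026, -0.167], [-0.026, 1.0, -0.006], [0.167, -0.002, -0.986]]
force: [-0.2, 0.1, -0.8]
finger_gap: 43.6
gripper_force: 40.8
```

Emit:
move_arm(
  linear=[
    [6.2,-0.2,-10.2],
    [6.2,-0.2,-10.2],
    [6.2,-0.2,-10.2],
    [6.2,-0.2,-10.2],
    [6.2,-0.2,-10.2],
  ],
  dr=[
    [0,-0.07,0],
    [0,-0.07,0],
    [0,-0.07,0],
    [0,-0.07,0],
    [0,-0.07,0],
  ],
  gripper=[35,35,35,35,35],
)

```text
clock: 5.67
position: [523.5, -287.2, 284.8]
tool_rot: [[-0.983, -0.026, 0.181], [-0.026, 1.0, 0.003], [-0.181, -0.002, -0.983]]
force: [-0.7, -1.0, -1.8]
finger_gap: 43.2
gripper_force: 40.8
```

Emit:
move_arm(
  linear=[
    [-0.3,18.5,3.3],
    [-0.3,18.5,3.3],
    [-0.3,18.5,3.3],
    [-0.3,18.5,3.3],
    [-0.3,18.5,3.3],
  ],
  dr=[
    [0.0008,-0.0407,0.0016],
    [0.0008,-0.0407,0.0016],
    [0.0008,-0.0407,0.0016],
    [0.0008,-0.0407,0.0016],
    [0.0008,-0.0407,0.0016],
  ],
  gripper=[35,35,35,35,35],
)

```text
clock: 6.08
position: [527.1, -193.9, 268.1]
tool_rot: [[-0.927, -0.016, 0.374], [-0.016, 1.0, 0.003], [-0.374, -0.003, -0.927]]
force: [0.7, -0.3, -1.0]
finger_gap: 43.5
gripper_force: 40.9
```

Emit:
move_arm(
  linear=[
    [-0.3,18.5,3.3],
    [-0.3,18.5,3.3],
    [-0.3,18.5,3.3],
    [-0.3,18.5,3.3],
    [-0.3,18.5,3.3],
  ],
  dr=[
    [0.0008,-0.0407,0.0016],
    [0.0008,-0.0407,0.0016],
    [0.0008,-0.0407,0.0016],
    [0.0008,-0.0407,0.0016],
    [0.0008,-0.0407,0.0016],
  ],
  gripper=[35,35,35,35,35],
)

```text
clock: 6.5
position: [534.6, -101.3, 253.7]
tool_rot: [[-0.832, -0.008, 0.554], [-0.008, 1.0, 0.002], [-0.554, -0.003, -0.832]]
force: [0.5, -0.5, -0.3]
finger_gap: 43.3
gripper_force: 40.9
```

Emit:
move_arm(
  linear=[
    [-0.3,18.5,3.3],
    [-0.3,18.5,3.3],
    [-0.3,18.5,3.3],
    [-0.3,18.5,3.3],
    [-0.3,18.5,3.3],
  ],
  dr=[
    [0.0008,-0.0407,0.0016],
    [0.0008,-0.0407,0.0016],
    [0.0008,-0.0407,0.0016],
    [0.0008,-0.0407,0.0016],
    [0.0008,-0.0407,0.0016],
  ],
  gripper=[35,35,35,35,35],
)

```text
clock: 6.92
position: [545.6, -8.8, 241.6]
tool_rot: [[-0.703, 0.001, 0.711], [0.001, 1.0, -0.001], [-0.711, -0.0, -0.703]]
force: [1.0, -0.1, -1.6]
finger_gap: 43.3
gripper_force: 40.9
```

Run:
```python
from h import *
s=ctrl.read_state();print(s['clock'],s['position'],s['q'],s['finger_gap'])
R=tool(90,45)
im=ctrl.get_image('scene');save('s2',im[100:400,150:500])
rows(R,np.array([590,-10,40.])-61*R[:,2],10)
```

```text
6.9167 [545.62291046  -8.80578281 241.57110972] [-13.71935711  -1.09615324 -42.59972492   4.00395795   9.65482226
  -9.70805576] 43.281694893220475
N 10 lin [11.0, -0.4, 11.2] dr [0.0001, 0.0006, -0.0001]
```

View pics/s2.png

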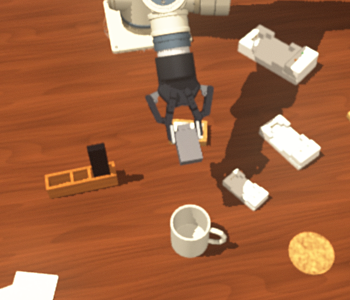

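The pack is held with its tail toward the mug, and the remote is undisturbed. I descend.

Emit:
move_arm(
  linear=[
    [11,-0.2,11],
    [11,-0.2,11],
    [11,-0.2,11],
    [11,-0.2,11],
    [11,-0.2,11],
  ],
  dr=[
    [0,0,0],
    [0,0,0],
    [0,0,0],
    [0,0,0],
    [0,0,0],
  ],
  gripper=[35,35,35,35,35],
)

```text
clock: 7.38
position: [546.2, -10.7, 163.1]
tool_rot: [[-0.705, 0.001, 0.71], [-0.0, 1.0, -0.001], [-0.71, -0.001, -0.705]]
force: [-0.0, -0.2, -0.7]
finger_gap: 43.4
gripper_force: 41.0
```

Emit:
move_arm(
  linear=[
    [11,-0.2,11],
    [11,-0.2,11],
    [11,-0.2,11],
    [11,-0.2,11],
    [0,0,0],
  ],
  dr=[
    [0,0,0],
    [0,0,0],
    [0,0,0],
    [0,0,0],
    [0,0,0],
  ],
  gripper=[35,35,35,35,35],
)

```text
clock: 7.8
position: [545.5, -11.5, 98.4]
tool_rot: [[-0.708, 0.001, 0.706], [0.001, 1.0, -0.0], [-0.706, 0.0, -0.708]]
force: [-0.0, 0.3, -2.4]
finger_gap: 43.5
gripper_force: 40.9
```

Run:
```python
from h import *
s=ctrl.read_state();print(s['clock'],s['position'],s['q'],s['finger_gap'])
R=np.array(s['tool_rot']);print((np.array(s['position'])+61*R[:,2]).round(1))
R=tool(90,45);rows(R,np.array([587,-10,27.])-61*R[:,2],5)
```

```text
7.8 [545.4775665  -11.50482729  98.37500147] [-14.09783821  14.45949231 -55.80410552 -24.30755202   9.87978245
 -10.02246077] 43.53170074034154
[588.5 -11.5  55.2]
N 5 lin [4.2, 0.3, 3.8] dr [-0.0001, -0.0003, -0.0002]
```

Emit:
move_arm(
  linear=[
    [3,0.2,4],
    [3,0.2,4],
    [3,0.2,4],
    [3,0.2,4],
    [0,0,0],
  ],
  dr=[
    [0,0,0],
    [0,0,0],
    [0,0,0],
    [0,0,0],
    [0,0,0],
  ],
  gripper=[35,35,35,35,35],
)

```text
clock: 8.22
position: [549.3, -10.7, 80.3]
tool_rot: [[-0.705, 0.001, 0.709], [0.0, 1.0, -0.001], [-0.709, -0.0, -0.705]]
force: [0.3, 0.2, -1.1]
finger_gap: 43.3
gripper_force: 41.0
```

Run:
```python
from h import *
s=ctrl.read_state();print(s['clock'],s['position'],s['q'],s['force'])
R=np.array(s['tool_rot']);print((np.array(s['position'])+61*R[:,2]).round(1))
im=ctrl.get_image('scene');save('s3',cv2.resize(im[150:330,270:450],None,fx=3,fy=3))
```

```text
8.2167 [549.25944928 -10.67166514  80.32171828] [-13.85411928  17.44086021 -56.89822995 -28.63614855   9.7360734
  -9.85287384] [ 0.34675731  0.22938063 -1.13087344]
[592.5 -10.7  37.3]
```

View pics/s3.png

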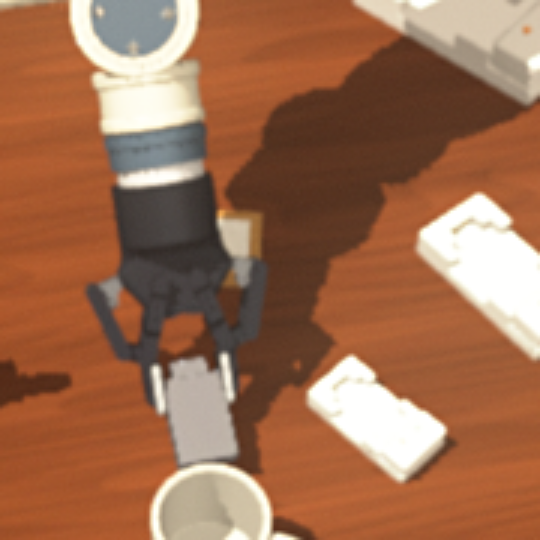

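The pack is held just above the table, nose toward the robot, with about 15 mm to the mug. I lower it slightly and release.

Emit:
move_arm(
  linear=[
    [2.2,0,2.2],
    [2.2,0,2.2],
    [2.2,0,2.2],
    [0,0,0],
    [0,0,0],
  ],
  dr=[
    [0,0,0],
    [0,0,0],
    [0,0,0],
    [0,0,0],
    [0,0,0],
  ],
  gripper=[35,35,35,35,35],
)

```text
clock: 8.68
position: [549.1, -10.7, 71.2]
tool_rot: [[-0.706, 0.001, 0.709], [0.0, 1.0, -0.001], [-0.709, -0.0, -0.706]]
force: [-0.5, 1.0, -1.7]
finger_gap: 43.6
gripper_force: 41.0
```

Run:
```python
from h import *
s=ctrl.read_state();print(s['clock'],s['position'],s['q'],s['force'])
```

```text
8.6833 [549.12671705 -10.71121481  71.15949132] [-13.86352068  18.84102584 -57.5704085  -30.69742279   9.74071146
  -9.85908174] [-0.45322514  0.95962634 -1.67273876]
```

Emit:
move_arm(
  linear=[
    [0,0,0.5],
    [0,0,0.5],
    [0,0,0],
    [0,0,0],
    [0,0,0],
  ],
  dr=[
    [0,0,0],
    [0,0,0],
    [0,0,0],
    [0,0,0],
    [0,0,0],
  ],
  gripper=[50,60,64,64,64],
)

```text
clock: 9.1
position: [550.0, -10.8, 70.9]
tool_rot: [[-0.705, 0.001, 0.709], [0.0, 1.0, -0.001], [-0.709, -0.0, -0.705]]
force: [-0.1, -0.3, -0.6]
finger_gap: 63.9
gripper_force: 0.0
```

Emit:
move_arm(
  linear=[
    [0,0,-10],
    [0,0,-20],
    [0,0,-25],
    [0,0,-25],
    [0,0,-20],
  ],
  dr=[
    [0,0,0],
    [0,0,0],
    [0,0,0],
    [0,0,0],
    [0,0,0],
  ],
  gripper=[64,64,64,64,64],
)

```text
clock: 9.52
position: [478.1, -10.5, 142.2]
tool_rot: [[-0.705, 0.0, 0.709], [0.0, 1.0, -0.001], [-0.709, -0.0, -0.705]]
force: [1.0, 0.8, 0.6]
finger_gap: 64.0
gripper_force: 0.0
```

Run:
```python
from h import *
s=ctrl.read_state();print(s['clock'],s['position'],s['q'])
R=tool(90,0);rows(R,[540,-10,250],15)
```

```text
9.5167 [478.10308337 -10.51734335 142.18003076] [-16.9625544    2.74885345 -59.71200825 -16.36842064  11.90717911
 -12.13138099]
N 15 lin [-6.9, 0.0, -5.0] dr [-0.0, 0.0526, -0.0]
```

Emit:
move_arm(
  linear=[
    [-6.9,0,-5],
    [-6.9,0,-5],
    [-6.9,0,-5],
    [-6.9,0,-5],
    [-6.9,0,-5],
  ],
  dr=[
    [0,0.0526,0],
    [0,0.0526,0],
    [0,0.0526,0],
    [0,0.0526,0],
    [0,0.0526,0],
  ],
  gripper=[64,64,64,64,64],
)

```text
clock: 9.93
position: [489.7, -10.6, 183.5]
tool_rot: [[-0.866, 0.001, 0.5], [0.0, 1.0, -0.001], [-0.5, -0.001, -0.866]]
force: [0.4, -0.4, -0.4]
finger_gap: 63.9
gripper_force: 0.0
```

Emit:
move_arm(
  linear=[
    [-6.9,0,-5],
    [-6.9,0,-5],
    [-6.9,0,-5],
    [-6.9,0,-5],
    [-6.9,0,-5],
  ],
  dr=[
    [0,0.0526,0],
    [0,0.0526,0],
    [0,0.0526,0],
    [0,0.0526,0],
    [0,0.0526,0],
  ],
  gripper=[64,64,64,64,64],
)

```text
clock: 10.35
position: [511.2, -10.6, 219.9]
tool_rot: [[-0.966, 0.001, 0.257], [0.0, 1.0, -0.001], [-0.257, -0.001, -0.966]]
force: [0.9, -0.1, 0.0]
finger_gap: 64.0
gripper_force: 0.0
```

Emit:
move_arm(
  linear=[
    [-6.9,0,-5],
    [-6.9,0,-5],
    [-6.9,0,-5],
    [-6.9,0,-5],
    [-6.9,0,-5],
  ],
  dr=[
    [0,0.0526,0],
    [0,0.0526,0],
    [0,0.0526,0],
    [0,0.0526,0],
    [0,0.0526,0],
  ],
  gripper=[64,64,64,64,64],
)

```text
clock: 10.77
position: [541.5, -10.6, 249.7]
tool_rot: [[-1.0, 0.001, -0.003], [0.001, 1.0, -0.001], [0.003, -0.001, -1.0]]
force: [0.3, -0.7, -0.9]
finger_gap: 64.0
gripper_force: 0.0
```

Emit:
move_arm(
  linear=[
    [0,0,0],
    [0,0,0],
    [0,0,0],
    [0,0,0],
    [0,0,0],
  ],
  dr=[
    [0,0,0],
    [0,0,0],
    [0,0,0],
    [0,0,0],
    [0,0,0],
  ],
  gripper=[64,64,64,64,64],
)

```text
clock: 11.18
position: [540.6, -10.6, 249.2]
tool_rot: [[-1.0, 0.001, -0.0], [0.001, 1.0, -0.0], [0.0, -0.0, -1.0]]
force: [-0.9, 0.0, 0.2]
finger_gap: 64.3
gripper_force: 0.0
```

Run:
```python
from h import *
s=ctrl.read_state();print(s['clock'],s['position'],s['tool_rot'][:,2])
c=ctrl.get_calibration('wrist');im=ctrl.get_image('wrist');save('w4',im);np.save('w4',im);import pickle;pickle.dump(c,open('w4.pkl','wb'))
h=cv2.cvtColor(im,cv2.COLOR_RGB2HSV).astype(int)
m=((h[...,1]<60)&(h[...,2]>60)).astype(np.uint8);n,l,st,ce=cv2.connectedComponentsWithStats(m)
for i in range(1,n):
    if st[i,4]>500: print(ce[i].round(),st[i],im[l==i].mean(0).round(),onz(c,*ce[i],22).round())
```

```text
11.1833 [540.58029505 -10.58048674 249.19063771] [-1.06821749e-04 -3.58890976e-04 -9.99999930e-01]
[374.  86.] [ 322   44  107   85 5710] [247. 244. 226.] [439.  30.  22.]
[611. 154.] [ 574  109   66   94 3498] [228. 225. 208.] [487. 229.  22.]
[319. 286.] [ 294  244   50   81 3617] [137. 127. 115.] [605. -12.  22.]
[464. 301.] [ 418  252   93  100 4761] [236. 235. 218.] [620. 120.  22.]
[214. 322.] [197 294  36  58 706] [74. 69. 61.] [ 642. -109.   22.]
[424. 323.] [406 294  36  58 693] [73. 68. 60.] [642.  86.  22.]
[ 18. 409.] [   0  378   48   75 2129] [239. 234. 213.] [ 752. -332.   22.]
```

View pics/w4.png

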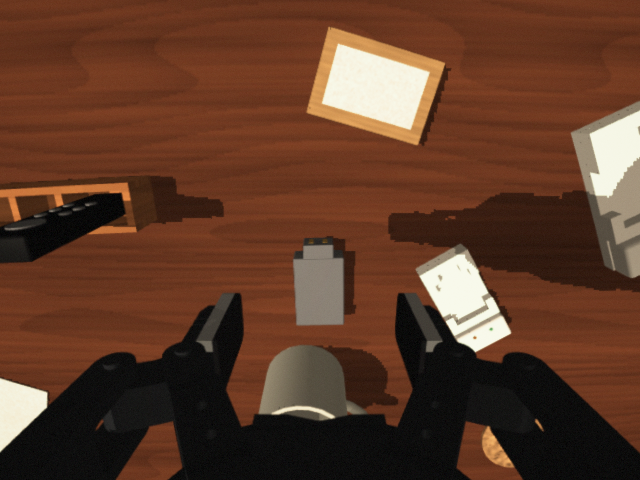

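The pack lies flat at about (319,286) with its nose toward the robot; mug and cards are in place. I measure it by line fits, then go to the same relative view over the charger so calibration bias cancels.

```bash
cat >> h.py <<'E'
def edge(g,p0,p1,half=7,n=40):
    """sub-pixel: strongest gradient across the segment p0-p1, line fitted (Huber)"""
    g=cv2.GaussianBlur(g.astype(np.float32),(3,3),0);p0=np.array(p0,float);p1=np.array(p1,float);d=(p1-p0)/np.linalg.norm(p1-p0);nn=np.array([-d[1],d[0]])
    off=np.arange(-half,half+.01,.25);pts=[]
    for t in np.linspace(0,1,n):
        q=p0+(p1-p0)*t+off[:,None]*nn
        v=cv2.remap(g,q[:,0].astype(np.float32)[None],q[:,1].astype(np.float32)[None],1)[0]
        k=np.abs(np.gradient(v));i=k.argmax();w=k[max(0,i-4):i+5];pts.append(q[max(0,i-4):i+5].T@w/w.sum())
    pts=np.array(pts,np.float32);vx,vy,x,y=cv2.fitLine(pts,cv2.DIST_HUBER,0,.01,.01).ravel()
    r=np.abs((pts-[x,y])@[-vy,vx]);return np.array([x,y]),np.array([vx,vy]),np.median(r)
def wline(c,L,z,R,p):
    """line to tool-frame xy via plane z: returns two points"""
    q=[onz(c,*(L[0]+s*L[1]),z) for s in(-25,25)]
    return np.array([(R.T@(k-p))[:2] for k in q])
E
python3 - <<'E'
from h import *
import pickle
s=ctrl.read_state();R=np.array(s['tool_rot']);p=np.array(s['position'])
im=np.load('w4.npy');c=pickle.load(open('w4.pkl','rb'));g=cv2.cvtColor(im,cv2.COLOR_RGB2GRAY)
h=cv2.cvtColor(im,cv2.COLOR_RGB2HSV)[...,1]
for nm,a,b in(('left',(295,268),(298,320)),('right',(344,262),(343,320)),('tail',(302,325),(338,325)),('shoulder',(0,0),(0,0))):
    if nm=='shoulder': continue
    L=edge(255-h,a,b);print(nm,L[2],wline(c,L,22,R,p).round(2).tolist())
m=(h<60)&(g>60);m[:240]=0;m[330:]=0;m[:,:285]=0;m[:,:][:,352:]=0
print('rows widths',[(r,np.flatnonzero(m[r])[[0,-1]].tolist(),int(g[r,319])) for r in range(238,328,4) if m[r].any()])
print('view:');rows(tool(116,0),[444,228.6,249.2],15)
E
```

```text
left 0.1743544 [[-50.45, -23.73], [-100.09, -22.16]]
right 0.07358779 [[-95.65, 21.74], [-46.34, 20.7]]
tail 0.09418483 [[-104.02, -22.03], [-103.06, 24.05]]
rows widths [(246, [304, 332], 129), (250, [303, 333], 132), (254, [303, 333], 132), (258, [294, 342], 127), (262, [294, 342], 132), (266, [294, 343], 132), (270, [294, 343], 130), (274, [295, 343], 132), (278, [295, 343], 133), (282, [295, 343], 132), (286, [295, 343], 132), (290, [295, 343], 131), (294, [296, 343], 132), (298, [296, 343], 131), (302, [296, 343], 129), (306, [296, 343], 130), (310, [297, 343], 129), (314, [297, 343], 131), (318, [297, 343], 130), (322, [297, 343], 129)]
view:
N 15 lin [3.0, 17.1, 0.0] dr [-0.0, -0.0, -0.0303]
```

Emit:
move_arm(
  linear=[
    [3,17.1,0],
    [3,17.1,0],
    [3,17.1,0],
    [3,17.1,0],
    [3,17.1,0],
  ],
  dr=[
    [0,0,-0.0303],
    [0,0,-0.0303],
    [0,0,-0.0303],
    [0,0,-0.0303],
    [0,0,-0.0303],
  ],
  gripper=[64,64,64,64,64],
)

```text
clock: 11.65
position: [520.7, 74.4, 249.3]
tool_rot: [[-0.988, -0.152, -0.0], [-0.152, 0.988, -0.0], [0.0, -0.0, -1.0]]
force: [-0.5, -0.1, 0.4]
finger_gap: 64.3
gripper_force: 0.0
```

Emit:
move_arm(
  linear=[
    [3,17.1,0],
    [3,17.1,0],
    [3,17.1,0],
    [3,17.1,0],
    [3,17.1,0],
  ],
  dr=[
    [0,0,-0.0303],
    [0,0,-0.0303],
    [0,0,-0.0303],
    [0,0,-0.0303],
    [0,0,-0.0303],
  ],
  gripper=[64,64,64,64,64],
)

```text
clock: 12.07
position: [488.0, 154.8, 249.3]
tool_rot: [[-0.954, -0.299, -0.0], [-0.299, 0.954, -0.0], [0.0, -0.0, -1.0]]
force: [0.1, 0.8, -0.5]
finger_gap: 64.0
gripper_force: 0.0
```

Emit:
move_arm(
  linear=[
    [3,17.1,0],
    [3,17.1,0],
    [3,17.1,0],
    [3,17.1,0],
    [3,17.1,0],
  ],
  dr=[
    [0,0,-0.0303],
    [0,0,-0.0303],
    [0,0,-0.0303],
    [0,0,-0.0303],
    [0,0,-0.0303],
  ],
  gripper=[64,64,64,64,64],
)

```text
clock: 12.48
position: [443.5, 229.2, 249.3]
tool_rot: [[-0.898, -0.44, -0.0], [-0.44, 0.898, -0.0], [0.0, -0.0, -1.0]]
force: [-0.1, 0.9, 0.3]
finger_gap: 63.8
gripper_force: 0.0
```

Emit:
move_arm(
  linear=[
    [0,0,0],
    [0,0,0],
    [0,0,0],
    [0,0,0],
    [0,0,0],
  ],
  dr=[
    [0,0,0],
    [0,0,0],
    [0,0,0],
    [0,0,0],
    [0,0,0],
  ],
  gripper=[64,64,64,64,64],
)

```text
clock: 12.9
position: [444.7, 228.0, 249.1]
tool_rot: [[-0.899, -0.437, -0.001], [-0.437, 0.899, -0.0], [0.001, -0.0, -1.0]]
force: [0.4, -0.1, -0.3]
finger_gap: 63.6
gripper_force: 0.0
```

Run:
```python
from h import *
import pickle
s=ctrl.read_state();print(s['clock'],s['position'],s['tool_rot'],s['q'])
c=ctrl.get_calibration('wrist');im=ctrl.get_image('wrist');np.save('w5',im);pickle.dump((c,s['position'],s['tool_rot']),open('w5.pkl','wb'))
save('w5',cv2.resize(im[210:430,200:440],None,fx=2.5,fy=2.5))
```

```text
12.9 [444.70067351 228.02124366 249.09359553] [[-8.99342458e-01 -4.37244464e-01 -6.50037906e-04]
 [-4.37244254e-01  8.99342685e-01 -4.43357573e-04]
 [ 7.78462480e-04 -1.14504950e-04 -9.99999690e-01]] [ 1.75225700e+01  1.12973109e+01 -1.15963644e+01  6.71494892e+01
 -1.30101938e-02 -8.40562150e+00]
```

View pics/w5.png

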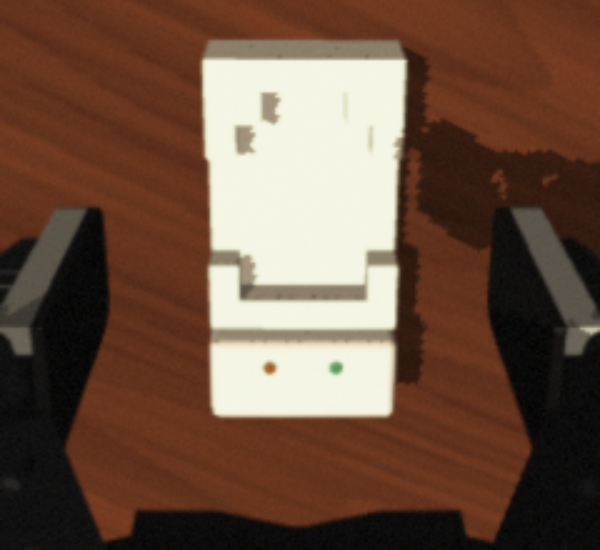

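The crop shows the charger with its pocket's narrow end at the top. The front top edge is at crop row 58, the tail wall's top edge at row 298, the cut-out edges at row 264, and the sides at columns about 205 and 404. I fit these lines.

Run:
```python
from h import *
import pickle
im=np.load('w5.npy');c,p,R=pickle.load(open('w5.pkl','rb'));p=np.array(p);R=np.array(R);g=im[...,2]
f=lambda x,y:(x/2.5+200,y/2.5+210)
for nm,a,b,z,hf in(('front-52',(215,58),(395,58),24,3),('front-52 z0',(215,40),(395,40),0,3),('tailwall40.5',(258,299),(355,299),24,2.5),('floor40.5',(262,285),(355,285),12,2.5),('cutL26',(213,265),(234,265),24,2.5),('cutR26',(372,265),(394,265),24,2.5),
 ('sideL',(204,68),(207,145),24,3),('sideR',(406,68),(404,125),24,3),('sideL2',(209,270),(210,325),24,3),('sideR2',(397,270),(396,325),24,3),('tailpocketL',(240,270),(240,284),24,2),('tailpocketR',(367,268),(367,283),24,2),('farend',(220,415),(385,415),34,3)):
    L=edge(g,f(*a),f(*b),hf);q=wline(c,L,z,R,p);o=np.argsort(q[:,0] if 'ide' in nm or 'pocket' in nm else q[:,1]);q=q[o]
    d=q[1]-q[0];sl=(d[1]/d[0] if 'ide' in nm or 'pocket' in nm else -d[0]/d[1]);mid=onz(c,*L[0],z);mid=(R.T@(mid-p))[:2]
    print(nm,'res',round(float(L[2]),2),'mid',mid.round(2),'slope',round(sl,4))
```

```text
front-52 res 0.0 mid [-14.71   2.96] slope -0.0015
front-52 z0 res 0.02 mid [-14.41   1.6 ] slope 0.0001
tailwall40.5 res 0.0 mid [-107.13    1.7 ] slope -0.0011
floor40.5 res 0.0 mid [-107.75    3.22] slope -0.0014
cutL26 res 0.0 mid [-92.55 -27.97] slope -0.0014
cutR26 res 0.0 mid [-92.46  30.04] slope -0.0016
sideL res 0.18 mid [-33.01 -33.69] slope -0.0048
sideR res 0.08 mid [-26.2   35.18] slope -0.0298
sideL2 res 0.18 mid [-108.74  -33.65] slope 0.0083
sideR2 res 0.05 mid [-107.2    35.34] slope -0.0163
tailpocketL res 0.27 mid [-98.26 -22.7 ] slope -0.0841
tailpocketR res 0.0 mid [-97.56  24.9 ] slope 0.0007
farend res 0.01 mid [-151.02    2.54] slope -0.0019
```

Run:
```python
from h import *
c=ctrl.get_calibration('top');im=np.load('top.npy');h=cv2.cvtColor(im,cv2.COLOR_RGB2HSV).astype(int)
m=np.zeros(h.shape[:2],bool);m[115:180,295:350]=True
m&=(h[...,1]<90);q=np.argwhere(m);print(q.min(0),q.max(0))
b=q[:,0].max();u=q[q[:,0]==b][:,1].mean();print('base near',onz(c,u,b+1,0).round(),'rim far',onz(c,u,q[:,0].min(),85).round())
P=[];
for i in range(8): ctrl.get_image('wrist') if i else 0;s=ctrl.read_state();P.append(s['position'])
print(np.round(P,2).tolist())
R0=tool(116,0);R=tool(91.3,0);rows(R,[610.2,-11.7,170],20,p0=np.mean(P,0))
```

```text
[127 296] [166 338]
base near [678. -24.   0.] rim far [755. -26.  85.]
[[444.7, 228.06, 249.07], [444.67, 228.11, 249.05], [444.57, 228.2, 249.05], [444.55, 228.29, 249.05], [444.54, 228.37, 249.08], [444.49, 228.44, 249.08], [444.42, 228.49, 249.1], [444.39, 228.54, 249.1]]
N 20 lin [-5.1, -13.8, 4.0] dr [-0.0, -0.0, 0.0215]
```

Emit:
move_arm(
  linear=[
    [-5.1,-13.8,4],
    [-5.1,-13.8,4],
    [-5.1,-13.8,4],
    [-5.1,-13.8,4],
    [-5.1,-13.8,4],
  ],
  dr=[
    [0,0,0.0215],
    [0,0,0.0215],
    [0,0,0.0215],
    [0,0,0.0215],
    [0,0,0.0215],
  ],
  gripper=[64,64,64,64,64],
)

```text
clock: 13.72
position: [495.9, 174.9, 228.9]
tool_rot: [[-0.941, -0.338, -0.001], [-0.338, 0.941, -0.0], [0.001, -0.0, -1.0]]
force: [0.6, 0.1, 0.0]
finger_gap: 64.0
gripper_force: 0.0
```

Emit:
move_arm(
  linear=[
    [-5.1,-13.8,4],
    [-5.1,-13.8,4],
    [-5.1,-13.8,4],
    [-5.1,-13.8,4],
    [-5.1,-13.8,4],
  ],
  dr=[
    [0,0,0.0215],
    [0,0,0.0215],
    [0,0,0.0215],
    [0,0,0.0215],
    [0,0,0.0215],
  ],
  gripper=[64,64,64,64,64],
)

```text
clock: 14.13
position: [541.0, 116.1, 208.6]
tool_rot: [[-0.972, -0.234, -0.001], [-0.234, 0.972, -0.0], [0.001, -0.0, -1.0]]
force: [0.1, 0.5, -0.4]
finger_gap: 63.7
gripper_force: 0.0
```

Emit:
move_arm(
  linear=[
    [-5.1,-13.8,4],
    [-5.1,-13.8,4],
    [-5.1,-13.8,4],
    [-5.1,-13.8,4],
    [-5.1,-13.8,4],
  ],
  dr=[
    [0,0,0.0215],
    [0,0,0.0215],
    [0,0,0.0215],
    [0,0,0.0215],
    [0,0,0.0215],
  ],
  gripper=[64,64,64,64,64],
)

```text
clock: 14.55
position: [579.3, 53.3, 188.7]
tool_rot: [[-0.992, -0.129, -0.001], [-0.129, 0.992, -0.0], [0.001, -0.0, -1.0]]
force: [-0.0, -0.6, -0.2]
finger_gap: 63.9
gripper_force: 0.0
```

Emit:
move_arm(
  linear=[
    [-5.1,-13.8,4],
    [-5.1,-13.8,4],
    [-5.1,-13.8,4],
    [-5.1,-13.8,4],
    [-5.1,-13.8,4],
  ],
  dr=[
    [0,0,0.0215],
    [0,0,0.0215],
    [0,0,0.0215],
    [0,0,0.0215],
    [0,0,0.0215],
  ],
  gripper=[64,64,64,64,64],
)

```text
clock: 14.97
position: [610.6, -13.2, 168.6]
tool_rot: [[-1.0, -0.022, -0.001], [-0.022, 1.0, -0.0], [0.001, -0.0, -1.0]]
force: [0.4, -0.1, 0.3]
finger_gap: 63.9
gripper_force: 0.0
```

Emit:
move_arm(
  linear=[
    [0,0,0],
    [0,0,0],
    [0,0,0],
    [0,0,0],
    [0,0,0],
  ],
  dr=[
    [0,0,0],
    [0,0,0],
    [0,0,0],
    [0,0,0],
    [0,0,0],
  ],
  gripper=[64,64,64,64,64],
)

```text
clock: 15.38
position: [609.9, -11.3, 169.4]
tool_rot: [[-1.0, -0.025, -0.0], [-0.025, 1.0, -0.0], [0.0, -0.0, -1.0]]
force: [-0.0, -0.8, 0.0]
finger_gap: 63.9
gripper_force: 0.0
```

Run:
```python
from h import *
s=ctrl.read_state();print(s['clock'],s['position'])
rows(tool(91.3,0),[610.2,-11.7,78],10)
```

```text
15.3833 [609.86868971 -11.2555024  169.40012342]
N 10 lin [-0.0, -0.0, 9.1] dr [-0.0, -0.0, 0.0002]
```

Emit:
move_arm(
  linear=[
    [0,0,9.1],
    [0,0,9.1],
    [0,0,9.1],
    [0,0,9.1],
    [0,0,9.1],
  ],
  dr=[
    [0,0,0],
    [0,0,0],
    [0,0,0],
    [0,0,0],
    [0,0,0],
  ],
  gripper=[64,64,64,64,64],
  force=30,
)

```text
clock: 15.8
position: [609.7, -11.7, 122.2]
tool_rot: [[-1.0, -0.024, -0.002], [-0.024, 1.0, -0.0], [0.002, -0.0, -1.0]]
force: [-0.2, -0.6, -0.6]
finger_gap: 63.8
gripper_force: 0.0
```

Emit:
move_arm(
  linear=[
    [0,0,9.1],
    [0,0,9.1],
    [0,0,9.1],
    [0,0,9.1],
    [0,0,9.1],
  ],
  dr=[
    [0,0,0],
    [0,0,0],
    [0,0,0],
    [0,0,0],
    [0,0,0],
  ],
  gripper=[64,64,64,64,60],
)

```text
clock: 16.22
position: [609.9, -11.9, 77.1]
tool_rot: [[-1.0, -0.024, -0.001], [-0.024, 1.0, -0.0], [0.001, -0.0, -1.0]]
force: [0.4, 0.4, 1.0]
finger_gap: 60.1
gripper_force: 0.0
```

Emit:
move_arm(
  linear=[
    [0,0,0],
    [0,0,0],
    [0,0,0],
    [0,0,0],
    [0,0,0],
  ],
  dr=[
    [0,0,0],
    [0,0,0],
    [0,0,0],
    [0,0,0],
    [0,0,0],
  ],
  gripper=[52,48,36,36,36],
)

```text
clock: 16.63
position: [610.1, -11.8, 78.5]
tool_rot: [[-1.0, -0.024, -0.0], [-0.024, 1.0, -0.0], [0.0, -0.0, -1.0]]
force: [0.5, -0.4, -0.6]
finger_gap: 43.3
gripper_force: 31.6
```

Emit:
move_arm(
  linear=[
    [0,0,0],
    [0,0,0],
    [0,0,0],
    [0,0,0],
    [0,0,0],
  ],
  dr=[
    [0,0,0],
    [0,0,0],
    [0,0,0],
    [0,0,0],
    [0,0,0],
  ],
  gripper=[36,36,36,36,36],
)

```text
clock: 17.05
position: [609.9, -11.8, 78.1]
tool_rot: [[-1.0, -0.024, -0.001], [-0.024, 1.0, -0.0], [0.001, -0.0, -1.0]]
force: [0.1, -1.0, -0.5]
finger_gap: 43.2
gripper_force: 31.8
```

Run:
```python
from h import *
s=ctrl.read_state();print(s['clock'],s['position'].tolist(),s['tool_rot'],s['finger_gap'],s['gripper_force'],s['force'])
```

```text
17.05 [609.9372239700537, -11.803908165426531, 78.14793811380723] [[-9.99714541e-01 -2.38821205e-02 -6.93368493e-04]
 [-2.38818889e-02  9.99714729e-01 -3.40413466e-04]
 [ 7.01300491e-04 -3.23757343e-04 -9.99999702e-01]] 43.21712606950461 31.776925921440125 [ 0.05090598 -1.02239368 -0.47256482]
```

Grasped and centred. I open again and re-view from the standard height to cancel calibration bias.

Emit:
move_arm(
  linear=[
    [0,0,0],
    [0,0,0],
    [0,0,0],
    [0,0,-15],
    [0,0,-20],
  ],
  dr=[
    [0,0,0],
    [0,0,0],
    [0,0,0],
    [0,0,0],
    [0,0,0],
  ],
  gripper=[55,64,64,64,64],
)

```text
clock: 17.47
position: [609.0, -11.7, 111.9]
tool_rot: [[-1.0, -0.024, -0.004], [-0.024, 1.0, 0.0], [0.004, 0.0, -1.0]]
force: [-0.2, 0.3, 0.3]
finger_gap: 64.0
gripper_force: 0.0
```

Emit:
move_arm(
  linear=[
    [10,0,-20],
    [15,0,-30],
    [15,0,-30],
    [15,0,-30],
    [15,0,-26],
  ],
  dr=[
    [0,0,0],
    [0,0,0],
    [0,0,0],
    [0,0,0],
    [0,0,0],
  ],
  gripper=[64,64,64,64,64],
)

```text
clock: 17.88
position: [539.4, -13.4, 251.1]
tool_rot: [[-1.0, -0.024, 0.0], [-0.024, 1.0, -0.001], [-0.0, -0.001, -1.0]]
force: [0.8, -0.8, 0.2]
finger_gap: 63.9
gripper_force: 0.0
```

Emit:
move_arm(
  linear=[
    [0,0,0],
    [0,0,0],
    [0,0,0],
    [0,0,0],
    [0,0,0],
  ],
  dr=[
    [0,0,0],
    [0,0,0],
    [0,0,0],
    [0,0,0],
    [0,0,0],
  ],
  gripper=[64,64,64,64,64],
)

```text
clock: 18.3
position: [540.1, -13.4, 247.8]
tool_rot: [[-1.0, -0.024, -0.003], [-0.024, 1.0, 0.0], [0.003, 0.0, -1.0]]
force: [0.5, -0.1, -0.1]
finger_gap: 64.1
gripper_force: 0.0
```

```bash
cat > pk.py <<'E'
from h import *
s=ctrl.read_state();R=np.array(s['tool_rot']);p=np.array(s['position']);c=ctrl.get_calibration('wrist');im=ctrl.get_image('wrist');np.save('w6',im)
print(s['clock'],p.round(2),R.round(4).tolist(),s['finger_gap'])
g=im[...,1];h=cv2.cvtColor(im,cv2.COLOR_RGB2HSV)[...,1]
m=((h<60)&(g>60)).astype(np.uint8);n,l,st,ce=cv2.connectedComponentsWithStats(m)
i=[k for k in range(1,n) if 2500<st[k,4]<6000 and abs(ce[k][0]-319)<40 and abs(ce[k][1]-286)<40][0];mm=l==i
x0=st[i,0];x1=x0+st[i,2];yb=st[i,1]+st[i,3]
a=lambda r:np.flatnonzero(mm[r])[[0,-1]]
r0,r1=yb-55,yb-6
for nm,A,B in(('left',(a(r0)[0]-.5,r0),(a(r1)[0]-.5,r1)),('right',(a(r0)[1]+.5,r0),(a(r1)[1]+.5,r1)),('tail',(x0+9,yb-.5),(x1-9,yb-.5))):
    for src in(255-h,g):
        L=edge(src,A,B,3);q=wline(c,L,22,R,p);q=q[np.argsort(q[:,1 if nm=='tail' else 0])];d=q[1]-q[0]
        print(nm,round(float(L[2]),2),(R.T@(onz(c,*L[0],22)-p))[:2].round(2),'slope',round(-d[0]/d[1] if nm=='tail' else d[1]/d[0],4))
E
python3 pk.py
```

```text
18.3 [540.12 -13.43 247.82] [[-0.9997, -0.0238, -0.0029], [-0.0238, 0.9997, 0.0], [0.0029, 0.0001, -1.0]] 64.07969432405083
left 0.07 [-78.09 -23.15] slope -0.0043
left 0.18 [-74.48 -23.09] slope -0.0056
right 0.18 [-74.65  21.2 ] slope 0.0098
right 0.17 [-70.43  20.56] slope 0.008
tail 0.0 [-104.66    2.25] slope -0.0012
tail 0.0 [-104.6    -0.86] slope -0.0013
```

The same view gives a camera bias of −1.05 mm in tool y, and matching slopes for pack and charger. I regrasp by reversing the move.

Emit:
move_arm(
  linear=[
    [-15,0,26],
    [-15,0,30],
    [-15,0,30],
    [-15,0,30],
    [-10,0,20],
  ],
  dr=[
    [0,0,0],
    [0,0,0],
    [0,0,0],
    [0,0,0],
    [0,0,0],
  ],
  gripper=[64,64,64,64,64],
  force=40,
)

```text
clock: 18.77
position: [610.2, -11.7, 109.3]
tool_rot: [[-1.0, -0.024, -0.004], [-0.024, 1.0, 0.0], [0.004, 0.0, -1.0]]
force: [0.0, -0.3, 0.9]
finger_gap: 64.1
gripper_force: 0.0
```

Emit:
move_arm(
  linear=[
    [0,0,0],
    [0,0,0],
    [0,0,0],
    [0,0,15],
    [0,0,20],
  ],
  dr=[
    [0,0,0],
    [0,0,0],
    [0,0,0],
    [0,0,0],
    [0,0,0],
  ],
  gripper=[64,64,64,64,64],
)

```text
clock: 19.18
position: [611.2, -12.0, 81.3]
tool_rot: [[-1.0, -0.024, 0.005], [-0.024, 1.0, -0.001], [-0.005, -0.001, -1.0]]
force: [0.5, 0.2, -0.1]
finger_gap: 64.0
gripper_force: 0.0
```

Emit:
move_arm(
  linear=[
    [0,0,0],
    [0,0,0],
    [0,0,0],
    [0,0,0],
    [0,0,0],
  ],
  dr=[
    [0,0,0],
    [0,0,0],
    [0,0,0],
    [0,0,0],
    [0,0,0],
  ],
  gripper=[64,64,64,55,48],
)

```text
clock: 19.6
position: [610.4, -11.9, 79.5]
tool_rot: [[-1.0, -0.024, 0.001], [-0.024, 1.0, -0.001], [-0.001, -0.001, -1.0]]
force: [-0.1, -0.5, -1.0]
finger_gap: 48.0
gripper_force: 0.0
```

Emit:
move_arm(
  linear=[
    [0,0,0],
    [0,0,0],
    [0,0,0],
    [0,0,0],
    [0,0,0],
  ],
  dr=[
    [0,0,0],
    [0,0,0],
    [0,0,0],
    [0,0,0],
    [0,0,0],
  ],
  gripper=[36,36,36,36,36],
)

```text
clock: 20.02
position: [610.3, -11.9, 79.5]
tool_rot: [[-1.0, -0.024, 0.001], [-0.024, 1.0, -0.001], [-0.001, -0.001, -1.0]]
force: [-1.5, 0.2, 7.0]
finger_gap: 42.8
gripper_force: 40.8
```

Run:
```python
from h import *
s=ctrl.read_state();p=s['position'];print(s['clock'],p.tolist(),s['tool_rot'].round(4).tolist(),s['finger_gap'],s['gripper_force'])
rows(tool(115.93,0),[507.95,261.0,160],20,p0=p+[0,0,81.85])
```

```text
20.0167 [610.3418645992123, -11.862113709896759, 79.45751029855091] [[-0.9997, -0.0239, 0.001], [-0.0239, 0.9997, -0.0006], [-0.001, -0.0007, -1.0]] 42.83543660178737 40.77910244464874
N 20 lin [1.9, 14.6, 0.1] dr [-0.0, 0.0, -0.0214]
```

Emit:
move_arm(
  linear=[
    [0,0,-10],
    [0,0,-16],
    [0,0,-18],
    [0,0,-18],
    [0,0,-18],
  ],
  dr=[
    [0,0,0],
    [0,0,0],
    [0,0,0],
    [0,0,0],
    [0,0,0],
  ],
  gripper=[36,36,36,36,36],
)

```text
clock: 20.43
position: [609.9, -11.8, 159.7]
tool_rot: [[-1.0, -0.024, -0.001], [-0.024, 1.0, -0.0], [0.001, -0.0, -1.0]]
force: [0.3, 0.4, -0.5]
finger_gap: 42.9
gripper_force: 41.3
```

Emit:
move_arm(
  linear=[
    [1.9,14.6,0.1],
    [1.9,14.6,0.1],
    [1.9,14.6,0.1],
    [1.9,14.6,0.1],
    [1.9,14.6,0.1],
  ],
  dr=[
    [0,0,-0.0214],
    [0,0,-0.0214],
    [0,0,-0.0214],
    [0,0,-0.0214],
    [0,0,-0.0214],
  ],
  gripper=[36,36,36,36,36],
)

```text
clock: 20.85
position: [594.7, 62.4, 156.7]
tool_rot: [[-0.991, -0.133, -0.003], [-0.133, 0.991, -0.0], [0.003, 0.0, -1.0]]
force: [0.1, 0.3, -1.7]
finger_gap: 42.9
gripper_force: 41.4
```

Emit:
move_arm(
  linear=[
    [1.9,14.6,0.1],
    [1.9,14.6,0.1],
    [1.9,14.6,0.1],
    [1.9,14.6,0.1],
    [1.9,14.6,0.1],
  ],
  dr=[
    [0,0,-0.0214],
    [0,0,-0.0214],
    [0,0,-0.0214],
    [0,0,-0.0214],
    [0,0,-0.0214],
  ],
  gripper=[36,36,36,36,36],
)

```text
clock: 21.27
position: [573.2, 132.1, 157.0]
tool_rot: [[-0.971, -0.238, -0.001], [-0.238, 0.971, -0.0], [0.001, -0.0, -1.0]]
force: [0.9, -0.4, -1.2]
finger_gap: 43.2
gripper_force: 41.4
```

Emit:
move_arm(
  linear=[
    [1.9,14.6,0.1],
    [1.9,14.6,0.1],
    [1.9,14.6,0.1],
    [1.9,14.6,0.1],
    [1.9,14.6,0.1],
  ],
  dr=[
    [0,0,-0.0214],
    [0,0,-0.0214],
    [0,0,-0.0214],
    [0,0,-0.0214],
    [0,0,-0.0214],
  ],
  gripper=[36,36,36,36,36],
)

```text
clock: 21.68
position: [543.7, 199.4, 156.6]
tool_rot: [[-0.94, -0.34, -0.001], [-0.34, 0.94, -0.0], [0.001, -0.0, -1.0]]
force: [0.5, -0.2, -2.2]
finger_gap: 43.1
gripper_force: 41.4
```

Emit:
move_arm(
  linear=[
    [1.9,14.6,0.1],
    [1.9,14.6,0.1],
    [1.9,14.6,0.1],
    [1.9,14.6,0.1],
    [1.9,14.6,0.1],
  ],
  dr=[
    [0,0,-0.0214],
    [0,0,-0.0214],
    [0,0,-0.0214],
    [0,0,-0.0214],
    [0,0,-0.0214],
  ],
  gripper=[36,36,36,36,36],
)

```text
clock: 22.1
position: [507.2, 263.3, 156.1]
tool_rot: [[-0.899, -0.439, -0.001], [-0.439, 0.899, -0.0], [0.001, -0.0, -1.0]]
force: [0.4, -0.3, -1.9]
finger_gap: 43.0
gripper_force: 41.4
```

Emit:
move_arm(
  linear=[
    [0,0,0],
    [0,0,0],
    [0,0,0],
    [0,0,0],
    [0,0,0],
  ],
  dr=[
    [0,0,0],
    [0,0,0],
    [0,0,0],
    [0,0,0],
    [0,0,0],
  ],
  gripper=[36,36,36,36,36],
)

```text
clock: 22.52
position: [508.3, 261.6, 156.0]
tool_rot: [[-0.9, -0.436, -0.001], [-0.436, 0.9, -0.0], [0.001, -0.0, -1.0]]
force: [1.0, -0.3, -1.1]
finger_gap: 43.1
gripper_force: 41.4
```

Emit:
move_arm(
  linear=[
    [0,0,0],
    [0,0,0],
    [0,0,0],
    [0,0,0],
    [0,0,0],
  ],
  dr=[
    [0,0,0],
    [0,0,0],
    [0,0,0],
    [0,0,0],
    [0,0,0],
  ],
  gripper=[36,36,36,36,36],
)

```text
clock: 22.93
position: [508.1, 261.9, 156.1]
tool_rot: [[-0.9, -0.436, -0.001], [-0.436, 0.9, -0.0], [0.001, -0.0, -1.0]]
force: [1.3, 0.3, -1.0]
finger_gap: 43.0
gripper_force: 41.4
```

Run:
```python
from h import *
s=ctrl.read_state();p=s['position'];print(s['clock'],p.tolist(),s['tool_rot'].round(4).tolist(),s['finger_gap'],s['force'])
rows(tool(115.93,0),[508.3,261.2,112],5)
```

```text
22.9333 [508.06098362728903, 261.9413058726605, 156.07658110455029] [[-0.8997, -0.4365, -0.0007], [-0.4365, 0.8997, -0.0004], [0.0008, -0.0, -1.0]] 43.03973693785607 [ 1.31753714  0.29241268 -1.00850225]
N 5 lin [0.0, -0.2, 8.8] dr [-0.0, -0.0002, -0.0002]
```

Emit:
move_arm(
  linear=[
    [0,-0.2,8.8],
    [0,-0.2,8.8],
    [0,-0.2,8.8],
    [0,-0.2,8.8],
    [0,0,8.8],
  ],
  dr=[
    [0,0,0],
    [0,0,0],
    [0,0,0],
    [0,0,0],
    [0,0,0],
  ],
  gripper=[36,36,36,36,36],
)

```text
clock: 23.35
position: [508.1, 261.2, 110.7]
tool_rot: [[-0.9, -0.437, -0.002], [-0.437, 0.9, -0.001], [0.002, 0.0, -1.0]]
force: [0.2, 0.9, -0.6]
finger_gap: 42.8
gripper_force: 41.4
```

Emit:
move_arm(
  linear=[
    [0,0,0],
    [0,0,0],
    [0,0,0],
    [0,0,0],
    [0,0,0],
  ],
  dr=[
    [0,0,0],
    [0,0,0],
    [0,0,0],
    [0,0,0],
    [0,0,0],
  ],
  gripper=[36,36,36,36,36],
)

```text
clock: 23.77
position: [508.6, 261.4, 112.6]
tool_rot: [[-0.9, -0.437, 0.0], [-0.437, 0.9, -0.0], [-0.0, -0.0, -1.0]]
force: [0.3, 0.3, -1.0]
finger_gap: 43.1
gripper_force: 41.3
```

Run:
```python
from h import *
s=ctrl.read_state();p=s['position'];print(s['clock'],p.tolist(),s['tool_rot'].round(4).tolist(),s['finger_gap'],s['force'])
rows(tool(115.93,0),[508.3,261.2,91.5],5)
```

```text
23.7667 [508.5703124109906, 261.3871148351876, 112.57783219427007] [[-0.8996, -0.4366, 0.0002], [-0.4366, 0.8996, -0.0001], [-0.0001, -0.0002, -1.0]] 43.05446062390347 [ 0.27285302  0.28483011 -0.95561461]
N 5 lin [0.1, -0.0, 4.2] dr [-0.0, 0.0, -0.0001]
```

On target to within 0.4 mm. I lower in steps while watching the force.

Emit:
move_arm(
  linear=[
    [0.3,0,2.4],
    [0,0,2.4],
    [0,0,2.4],
    [0,0,2.4],
    [0,0,2.4],
  ],
  dr=[
    [0,0,0],
    [0,0,0],
    [0,0,0],
    [0,0,0],
    [0,0,0],
  ],
  gripper=[36,36,36,36,36],
)

```text
clock: 24.18
position: [508.0, 261.2, 99.7]
tool_rot: [[-0.9, -0.437, -0.001], [-0.437, 0.9, -0.0], [0.001, 0.0, -1.0]]
force: [0.2, -0.3, -1.5]
finger_gap: 42.9
gripper_force: 41.4
```

Emit:
move_arm(
  linear=[
    [0,0,0],
    [0,0,0.8],
    [0,0,0.8],
    [0,0,0.8],
    [0,0,0],
  ],
  dr=[
    [0,0,0],
    [0,0,0],
    [0,0,0],
    [0,0,0],
    [0,0,0],
  ],
  gripper=[36,36,36,36,36],
)

```text
clock: 24.6
position: [508.0, 261.2, 97.6]
tool_rot: [[-0.9, -0.437, -0.001], [-0.437, 0.9, -0.0], [0.001, 0.0, -1.0]]
force: [-0.5, 0.5, -1.3]
finger_gap: 43.2
gripper_force: 41.4
```

It is already 6 mm inside the pocket with no contact force; I continue to the floor.

Emit:
move_arm(
  linear=[
    [0,0,1],
    [0,0,1],
    [0,0,1],
    [0,0,1],
    [0,0,0.8],
  ],
  dr=[
    [0,0,0],
    [0,0,0],
    [0,0,0],
    [0,0,0],
    [0,0,0],
  ],
  gripper=[36,36,36,36,36],
)

```text
clock: 25.02
position: [508.0, 261.2, 92.7]
tool_rot: [[-0.9, -0.437, -0.001], [-0.437, 0.9, -0.0], [0.001, 0.0, -1.0]]
force: [0.4, 0.6, -0.7]
finger_gap: 43.0
gripper_force: 41.4
```

Emit:
move_arm(
  linear=[
    [0,0,0.6],
    [0,0,0.6],
    [0,0,0],
    [0,0,0],
    [0,0,0],
  ],
  dr=[
    [0,0,0],
    [0,0,0],
    [0,0,0],
    [0,0,0],
    [0,0,0],
  ],
  gripper=[36,36,36,36,36],
)

```text
clock: 25.43
position: [508.0, 261.2, 91.7]
tool_rot: [[-0.9, -0.437, -0.001], [-0.437, 0.9, -0.0], [0.001, 0.0, -1.0]]
force: [-0.1, -0.1, -1.5]
finger_gap: 43.1
gripper_force: 41.4
```

Now within about a millimetre of the floor. I release, lift straight up, then measure the seating.

Emit:
move_arm(
  linear=[
    [0,0,0.5],
    [0,0,0],
    [0,0,0],
    [0,0,0],
    [0,0,0],
  ],
  dr=[
    [0,0,0],
    [0,0,0],
    [0,0,0],
    [0,0,0],
    [0,0,0],
  ],
  gripper=[36,44,48,55,60],
)

```text
clock: 25.85
position: [508.1, 261.2, 91.2]
tool_rot: [[-0.9, -0.437, -0.001], [-0.437, 0.9, -0.0], [0.001, -0.0, -1.0]]
force: [0.4, 0.2, -0.0]
finger_gap: 59.5
gripper_force: 0.0
```

Emit:
move_arm(
  linear=[
    [0,0,0],
    [0,0,-10],
    [0,0,-15],
    [0,0,-15],
    [0,0,-15],
  ],
  dr=[
    [0,0,0],
    [0,0,0],
    [0,0,0],
    [0,0,0],
    [0,0,0],
  ],
  gripper=[64,64,64,64,64],
)

```text
clock: 26.27
position: [508.1, 261.2, 147.5]
tool_rot: [[-0.9, -0.437, -0.001], [-0.437, 0.9, -0.0], [0.001, -0.0, -1.0]]
force: [-0.4, 0.6, 0.4]
finger_gap: 64.3
gripper_force: 0.0
```

Emit:
move_arm(
  linear=[
    [14,0,-20],
    [14,0,-20],
    [14,0,-20],
    [14,0,-20],
    [14,0,-22],
  ],
  dr=[
    [0,0,0],
    [0,0,0],
    [0,0,0],
    [0,0,0],
    [0,0,0],
  ],
  gripper=[64,64,64,64,64],
)

```text
clock: 26.68
position: [444.3, 230.3, 249.7]
tool_rot: [[-0.9, -0.437, -0.001], [-0.437, 0.9, -0.0], [0.001, -0.0, -1.0]]
force: [-0.5, -0.1, 0.1]
finger_gap: 64.4
gripper_force: 0.0
```

Emit:
move_arm(
  linear=[
    [0,0,0],
    [0,0,0],
    [0,0,0],
    [0,0,0],
    [0,0,0],
  ],
  dr=[
    [0,0,0],
    [0,0,0],
    [0,0,0],
    [0,0,0],
    [0,0,0],
  ],
  gripper=[64,64,64,64,64],
)

```text
clock: 27.1
position: [445.3, 230.7, 247.4]
tool_rot: [[-0.9, -0.437, -0.002], [-0.437, 0.9, -0.001], [0.002, 0.0, -1.0]]
force: [-0.6, 0.5, -0.6]
finger_gap: 63.7
gripper_force: 0.0
```

Run:
```python
from h import *
s=ctrl.read_state();p=np.array(s['position']);R=np.array(s['tool_rot']);print(s['clock'],p,s['finger_gap'])
c=ctrl.get_calibration('wrist');im=ctrl.get_image('wrist');np.save('w7',im);g=cv2.cvtColor(im,cv2.COLOR_RGB2GRAY)
C=np.array([503.6,258.8]);ax=np.array([.8993,.4372]);ay=np.array([-.4372,.8993])
W=lambda x,y,z:np.r_[C+ax*x+ay*y,z]
h=cv2.cvtColor(im,cv2.COLOR_RGB2HSV)
grey=(g>85)&(g<190)&(h[...,1]<60)
m=grey.astype(np.uint8);n,l,st,ce=cv2.connectedComponentsWithStats(m)
for i in range(1,n):
    if st[i,4]>800: print(ce[i].round(1),st[i].tolist())
k=max((i for i in range(1,n) if abs(ce[i][0]-319)<40 and ce[i][1]<340),key=lambda i:st[i,4]);mm=l==k
e=[(r,np.flatnonzero(mm[r])[[0,-1]].tolist()) for r in range(st[k,1],st[k,1]+st[k,3],5)];print(e)
for nm,q in(('tailL',(39,-22,34)),('tailR',(39,22,34)),('shoulderL',(-27,-22,34)),('noseTip',(-39,0,34))): print(nm,proj(c,W(*q)).round(1))
```

```text
27.1 [445.2658428  230.71307571 247.36892957] 63.74740675008157
[319.7 293.7] [281, 246, 75, 88, 4272]
[(246, [302, 309]), (251, [302, 335]), (256, [302, 339]), (261, [292, 345]), (266, [291, 348]), (271, [292, 348]), (276, [293, 353]), (281, [293, 353]), (286, [294, 353]), (291, [294, 353]), (296, [294, 353]), (301, [294, 352]), (306, [294, 355]), (311, [293, 343]), (316, [281, 343]), (321, [293, 344]), (326, [293, 346]), (331, [295, 344])]
tailL [295.  333.9]
tailR [344.6 334. ]
shoulderL [293.5 264.7]
noseTip [320.  251.1]
```

The tail edge (row 334), width (about 49.5 px) and sides match a fully seated pack, and the robot is clear.

```bash
python3 -c "
from workcell import ctrl
print(ctrl.sign_off())"
```

```text
the job is handed in; nothing more can be done
None
```

I laid the battery pack flat on the table and let go of it. I then picked it up from above, seated it nose-first in the charger pocket, released it and handed the job in at about 27 s. My camera check matched a fully seated pack, and the arm never touched the mug, card box or remote; sign-off returned no verdict.

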